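Put the fallen rivet jar back on its twist-lock tower

TASK

The rivet jar lying on its side belongs on top of the open jar tower. Stand it upright on the bench and let go of it, then take it afresh, set it on the tower, feel for the notches and twist it clockwise a quarter turn until it drops fully home and sits flush on the tower's rim; let go of it there. Leave the other things on the bench standing and lying where they are.

Things in the scene. Friction and masses are not known exactly. Their poses are not given: they have to be found in the camera images.
- jar_mid (a point): centre (on the axis, 45 mm above the foot) of the tall rivet jar: closed octagonal white plastic jar with a black lid, 90 mm tall, 60 mm across flats, 0.17 to 0.34 kg. z points from foot to lid; x and y at middles of flats. It starts lying on a flat, axis 30 mm high, x level, lid roughly to the left (+y), up to 26 degrees off. Standing on the bench this point is 45 mm high
- jar_shoulder (a point): on the tall jar's axis, 22 mm above the foot, at the shoulder: above it the octagonal body (to 73 mm above the foot) and the equally wide lid (73 to 90 mm); below it the round neck, 42 mm in diameter, whose lowest 3 mm taper to 37 mm. The jar stands steadily on this foot
- jar_lugs (a point): on the tall jar's axis, 8.5 mm above the foot, at the height of its two bayonet lugs, which stick out of the neck along the jar's +x and -x to 26.5 mm from the axis; each is 9 mm wide and 5 mm thick (6 to 11 mm above the foot)
- tower_mouth (a point): centre of the open tower's mouth, on top of its rim, 100 mm above the bench. The tower is a white octagonal jar section, 60 mm across flats, fixed on a wooden board 150 x 120 x 18 mm. Axes here are the BOARD's (z up, x along 150 mm): the tower stands turned on it by an unreported angle, up to 35 degrees either way. The mouth is 44 mm wide, its rim 5 mm thick
- tower_ledge (a point): on the tower's axis, 12 mm below the rim's top, at the ledge inside. Two opposite notches through the rim, 12.4 mm wide, lie along the tower's own x (board's x give or take that angle; seen from above, a flat of the tower faces each notch). Foot in the mouth, the jar's lugs ride on the rim (shoulder 16 mm above it); over the notches it can sink to the ledge (shoulder 4 mm above the rim)
- board: the tower's wooden board, fixed, 18 mm thick; origin under its centre, on the tower's axis. From the notches the lugs turn only clockwise seen from above; 90 degrees on, they meet pockets in the ledge where the jar sinks the last 4 mm and its shoulder rests on the rim (jar_mid 23 mm above the mouth). A stop lies 5 degrees beyond. No spring: a light push is enough. Play in notch or pocket: 4 to 5 degrees either way
- shallow_jar: bystander: a loose shallow octagonal jar of the same kind, 56 mm tall, standing on its foot, 60 mm across flats; origin under its foot
- wax_tin: bystander: flat round aluminium wax tin, 70 mm in diameter, 28 mm tall, lying flat; origin under it
- mallet: bystander: rawhide mallet standing on its head, head 58 mm in diameter and 92 mm tall, handle level, 170 mm long towards its -x; origin under the head
- stamp_tool: bystander: steel stamping tool lying, 120 mm long along x, 12 mm thick; origin under its middle
- awl: bystander: awl lying, 150 mm long along x, wooden handle 26 mm thick; origin under its middle
- steel_rule: bystander: flat steel rule, 220 x 28 x 4 mm, long side x; origin under its middle
- rivet_box: bystander: open clear plastic box with four compartments, 110 x 80 x 30 mm; origin under its middle
There are look-alikes about, which are no part of the job. What is shaped like the part that bears jar_mid but green or orange is not meant.

How it is judged (in metres and radians):
On the way:
1. the jar stands upright on the bench, let go (angle between jar_mid's own z axis and vertical below 0.1 rad and height (world z) of jar_mid between 0.041 and 0.049 m and contact force between the fingers and jar below 0.05 N), for 0.2 s.
At the end, for the whole second after the job is handed in: the jar stands upright (within 3 degrees) on the tower, centred within 4 mm, its shoulder within 2 mm of the rim (only possible with the lugs turned into their pockets), at rest and let go (horizontal distance between jar_mid and tower_mouth below 0.004 m and z of jar_mid in the frame of tower_mouth between 0.02 and 0.025 m and angle between jar_mid's own z axis and vertical below 0.05 rad and linear speed of jar below 0.02 m/s); the robot touches nothing.
It fails at once if a bystander is shifted by more than 25 mm (distance of any of shallow_jar, wax_tin, mallet, stamp_tool, awl, steel_rule, rivet_box from where it was at the start of the episode above 0.025 m).
It fails at once if the shallow jar is tipped over (angle between shallow_jar's own z axis and vertical above 0.5 rad).
It also fails if it takes over 72 s, if anything falls off the work surface, if the arm or the gripper's body presses on something with over 40 N, if the wrist force passes 120 N, or if a joint passes its speed limit or range.

ROBOT

A 6-joint arm with a two-finger parallel gripper is mounted at the origin on the work surface. World frame = base frame: x ahead of the robot, y to its left, z up, the work surface at z = 0. Lengths are in mm, angles in rad, forces in N, time in s.
With the tool pointing down it reaches from about 350 to 925 mm from the base axis. Payload 6.4 kg.
Tool frame: the origin (TCP) lies at the very end of the fingers, on their centre line; the grasp point (between the pads) lies behind it (env.grip_depth is the x of the grasp point in the tool frame, in mm); x points along the fingers, y is the direction in which the jaws open and shut, and the axes are right-handed (so a half turn about x gives the same grasp; the last joint's range is limited). The gripper opens to 94 mm and grips with 3 to 60 N. Pads are 16 mm wide; open, the fingers measure 119 mm over their backs; the gripper's body (75 mm by 177 mm) begins 78 mm behind the grasp point.
Start: joints at [-1.298, 0.245, 1.558, -0, 1.339, -0.174], TCP at [280.859, -586.201, 173.455] pointing down, gripper open.
Joint ranges: [-3.13, 3.13], [-1.02, 2.26], [0.13, 2.54], [-0.95, 4.09], [0.21, 2.88], [-2.74, 2.74]. Speed limits (rad/s): [2.57, 2.57, 3.14, 3.14, 3.14, 3.14].

INTERFACE

Orientations are given as a rotation vector (axis times angle).
In Python, from plant import env gives the robot as it stands. The module is installed in compiled form; this text tells all that it offers.
- The arm moves only by the tool move_arm, never from a script. Its argument "commands" is a list of rows, each a list of 7 numbers: the shift along the tool's x, y, z in cm, then the turn, a rotation vector about the tool's x, y, z in degrees, then the gripper's target within -1 to 1 (fully open at 1, half-way at 0, shut at -1). A call has 1 to 20 rows; each row shifts and turns the commanded pose from where the row before left it, along the tool's axes as they then stand; what a row does not reach is not made up. A row lasts 1/10 s, in which the tool goes at most 50 mm and 8.59 degrees, less where a joint would pass 70% of its speed; a pose out of reach is approached as far as the arm can. A call with a gripper value outside its range is refused whole. The fingers move at their own pace and stop on an object; "squeeze" is the grip in N (left out, the last holds). Time passes only in rows, so rows that do not move let the fingers close. It gives the time, the measured TCP pose, the force and the opening at its end, in the units of the state.
- env.observe(): the state, without advancing time (a new reading comes with each control period).
- env.camera(name): name is "scene" or "side" or "wrist"; returns the picture (480x640x3 uint8, red, green, blue); there is no depth.
- env.get_calibration(name): a dict with "fov_y" (degrees; the focal length in pixels is half the picture's height over the tangent of half this angle, whatever the lens; pixels are square), "cx", "cy" (the principal point, pixels), "R" (3x3) and "t" (3): a world point X has camera coordinates R X + t; the wrist camera has in their place "hand_eye" (4x4, takes a point from camera to tool coordinates, whose origin is the TCP and whose axes are the tool frame's). Camera axes: x right, y down, z forward; pixel columns grow to the right and rows downward; lengths in mm; the calibration is good to about 2 mm. A picture is of the moment at which its call begins: read the wrist's pose just before it. get_calibration takes no time and is no camera call.
- env.close_job(): hands the job in, once; it reports no verdict.
Trained networks look in the newest picture that a camera, given by its name, has taken for a name from the list of things; names that differ only in an ending like _2 or _b are one class to them, and where a whole thing is asked for, a point or a joint stands for the part that bears it (a point fixed in the world has none). Each returns a list of dicts, best first, with "p" (0 to 1); they miss things now and then, are a little off and sometimes report something else, mostly with a low value. They report only what shows in the picture. A call takes as long as a camera call. They do not tell look-alikes from the thing itself.
- env.boxes_of(camera, name): "extent" ([left, top, right, bottom] in pixels, round what is visible of it).
The state is a dict: "t": time; "joint_pos": joint angles; "qvel": joint speeds; "joint_efforts": joint torques, N m; "position": TCP position; "orientation": TCP orientation; "force": force on the tool from outside, world axes, zero at the start; "moment": the same for the moment, N m; "width": opening from 0.0 (shut) to 1.0 (fully open).
Only numpy, scipy, OpenCV 4.12 (cv2) and the standard library are available. Lean on these libraries where they do the work, as an engineer would, in place of code of your own. Each camera call takes 0.05 s, during which the arm holds its last target.

## Working session

There is one attempt and no reset: what is moved stays moved. The work goes in short steps, Python scripts to look and compute and a tool call to move; the robot and the scene stay as the last step left them, time stands still between calls to the robot, and variables do not carry over. Pictures are saved under pics/ and viewed, and the job is handed in when it is done.

Besides the shell and the picture viewer there is one more tool, called after "Request:" as a command line: name --pt "numbers of a row" for each row, then --argument value for the rest. move_arm: Moves the arm, as the interface text tells. Its arguments: {"type":"object","properties":{"commands":{"type":"array","items":{"type":"array","items":{"type":"number"}}},"squeeze":{"type":"number"}},"required":["commands"]}

```bash
ls; mkdir -p pics; python3 - <<'E'
from plant import env
import cv2,numpy as np
np.set_printoptions(precision=4,suppress=True)
print(env.observe(), env.grip_depth)
for n in ["scene","side","wrist"]:
    print(n,env.get_calibration(n))
    im=env.camera(n); cv2.imwrite(f"pics/{n}0.png",im[:,:,::-1])
for n in ["scene","side"]:
  for o in ["jar_mid","tower_mouth","board","shallow_jar","mallet","wax_tin","awl","stamp_tool","steel_rule","rivet_box"]:
    print(n,o,[(np.round(d["extent"]).tolist(),round(d["p"],2)) for d in env.boxes_of(n,o)][:4])
E
```

```text
pics
{'t': 0.0, 'joint_pos': array([-1.2981,  0.2458,  1.559 , -0.    ,  1.3387, -0.174 ]), 'qvel': array([-0.0011,  0.0005,  0.0007,  0.0004, -0.0011,  0.0011]), 'joint_efforts': array([  0.0012, -41.5826, -31.4601,   0.0686,   0.0332,  -0.0001]), 'position': array([ 280.6801, -585.5482,  172.3717]), 'orientation': array([ 1.9743,  0.4504, -1.9745]), 'force': array([ 0.0807, -0.2209, -0.0704]), 'moment': array([-0.0182, -0.0159,  0.0081]), 'width': 1.0026762488205916} -18.8
scene {'fov_y': 57.64112864758638, 'cx': 317.50900119727686, 'cy': 245.5927961825371, 'R': array([[ 0.8598,  0.5105,  0.0117],
       [ 0.3247, -0.529 , -0.7841],
       [-0.3941,  0.6779, -0.6206]]), 't': array([-458.274 , -106.0046, 1200.66  ])}
side {'fov_y': 52.17056688398182, 'cx': 325.11165233978625, 'cy': 247.77342377500213, 'R': array([[-0.9469, -0.3213,  0.0121],
       [-0.2257,  0.6373, -0.7368],
       [ 0.2291, -0.7004, -0.676 ]]), 't': array([ 486.8921,  179.9142, 1059.6802])}
wrist {'fov_y': 65.14865218718177, 'cx': 318.52274023515156, 'cy': 242.11995215633635, 'hand_eye': array([[   0.0015,   -0.2
[... 862 characters left out ...]
, 390.0, 401.0, 448.0], 0.97), ([338.0, 308.0, 386.0, 353.0], 0.74), ([268.0, 322.0, 315.0, 367.0], 0.62), ([429.0, 216.0, 435.0, 243.0], 0.62)]
side tower_mouth [([320.0, 204.0, 395.0, 252.0], 0.77), ([267.0, 321.0, 311.0, 363.0], 0.25), ([360.0, 264.0, 391.0, 290.0], 0.19)]
side board [([320.0, 202.0, 392.0, 252.0], 0.93)]
side shallow_jar [([221.0, 231.0, 246.0, 264.0], 0.8), ([138.0, 369.0, 259.0, 444.0], 0.62), ([242.0, 189.0, 289.0, 225.0], 0.36)]
side mallet [([137.0, 368.0, 255.0, 444.0], 0.66)]
side wax_tin [([359.0, 264.0, 391.0, 290.0], 0.95)]
side awl [([389.0, 184.0, 426.0, 190.0], 0.68)]
side stamp_tool [([299.0, 383.0, 335.0, 441.0], 0.78)]
side steel_rule []
side rivet_box []
```

View pics/scene0.png

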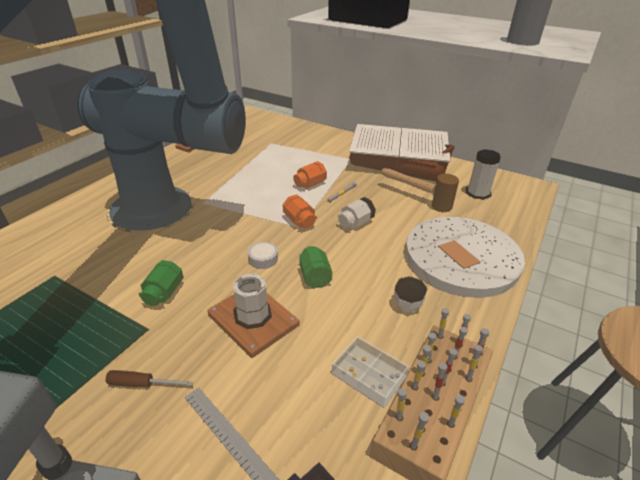

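View pics/side0.png

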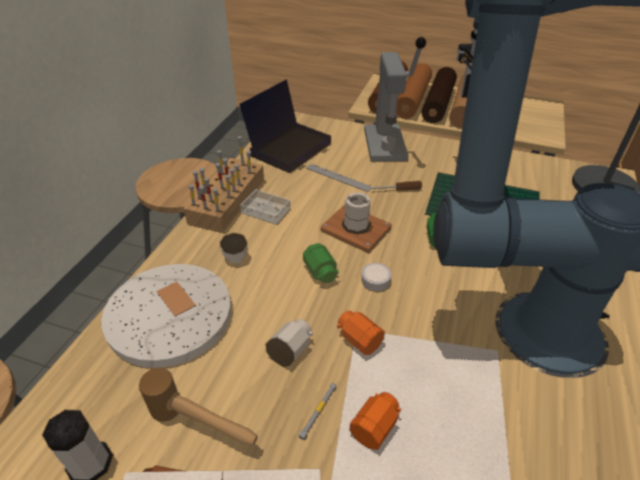

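View pics/wrist0.png

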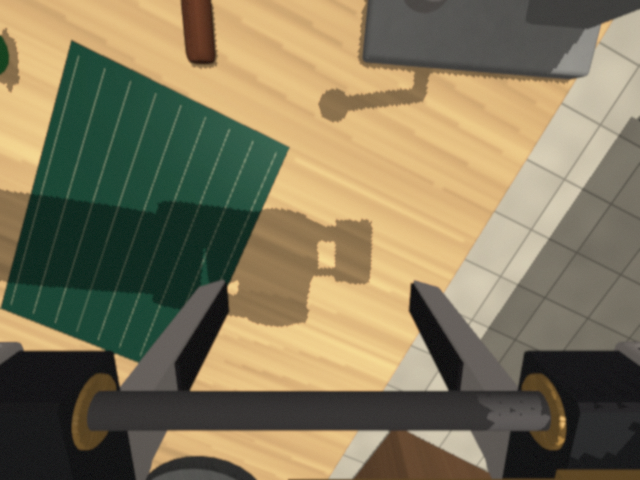

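The scene image shows the orange jars at (310,175) and (299,211), the green ones at (162,283) and (316,266), and one white body with a black lid lying at (357,213). In the side view the white one is at (290,343). Only that one fits the description. The tower is at (252,300). I'll confirm with crops.

```bash
cat > h.py <<'E'
import numpy as np,cv2
from plant import env
from scipy.spatial.transform import Rotation as Ro
np.set_printoptions(precision=3,suppress=True)
def cam(n,obs=None):
    c=env.get_calibration(n); f=240/np.tan(np.radians(c["fov_y"]/2))
    if n=="wrist":
        o=obs or env.observe(); Rt=Ro.from_rotvec(o["orientation"]).as_matrix()
        H=np.array(c["hand_eye"]); Rw=Rt@H[:3,:3]; p=Rt@H[:3,3]+o["position"]
        R=Rw.T; t=-R@p
    else: R=np.array(c["R"]);t=np.array(c["t"])
    return f,c["cx"],c["cy"],R,t
def proj(C,X):
    f,cx,cy,R,t=C; Y=np.atleast_2d(X)@R.T+t
    return np.c_[f*Y[:,0]/Y[:,2]+cx,f*Y[:,1]/Y[:,2]+cy]
def onz(C,u,v,z):
    f,cx,cy,R,t=C; d=R.T@np.array([(u-cx)/f,(v-cy)/f,1]);p=-R.T@t
    return p+d*(z-p[2])/d[2]
E
python3 - <<'E'
from h import *
a=cv2.imread("pics/scene0.png");b=cv2.imread("pics/side0.png")
A=cv2.resize(a[190:240,325:389],(384,300),interpolation=3);B=cv2.resize(b[310:373,255:335],(384,302),interpolation=3)[:300]
C=cv2.resize(a[270:360,200:308],(384,320),interpolation=3)[:300];D=cv2.resize(b[190:252,316:396],(384,300),interpolation=3)
cv2.imwrite("pics/crop0.png",np.vstack([np.hstack([A,B]),np.hstack([C,D])]))
S=cam("scene");T=cam("side")
print("jar",onz(S,356,213,30),onz(T,291,344,30))
print("tower rim",onz(S,252,286,100),onz(T,357,203,100))
for n,u,v in[("foot",343,220),("lid",369,208)]: print(n,onz(S,u,v,30))
for n,u,v in[("foot",303,334),("lid",282,350)]: print(n,onz(T,u,v,30))
for n,s,t,z in [("green",(316,266),(321,263),30),("orange",(299,211),(361,332),30),("tin",(262,255),(376,277),14),("shallow",(410,294),(234,248),28),("mallethead",(445,192),(158,393),46),("stamp",(341,192),(318,411),6),("handle end",(384,173),(255,438),46),("box",(370,373),(266,207),15)]:
  print(n,onz(S,*s,z),onz(T,*t,z))
E
```

```text
jar [512.499 230.241  30.   ] [506.978 236.736  30.   ]
tower rim [ 499.038 -185.24   100.   ] [ 488.785 -168.762  100.   ]
foot [498.595 184.397  30.   ]
lid [531.219 269.487  30.   ]
foot [492.96  205.287  30.   ]
lid [518.529 256.231  30.   ]
green [531.338  -4.448  30.   ] [526.423  -4.518  30.   ]
orange [381.234 160.139  30.   ] [381.575 160.894  30.   ]
tin [393.946 -21.002  14.   ] [394.231 -18.602  14.   ]
shallow [742.268  23.534  28.   ] [745.276  14.849  28.   ]
mallethead [683.675 428.213  46.   ] [689.174 427.304  46.   ]
stamp [411.957 336.971   6.   ] [411.185 344.789   6.   ]
handle end [498.165 437.567  46.   ] [487.934 447.252  46.   ]
box [ 751.046 -186.268   15.   ] [ 745.388 -176.384   15.   ]
```

View pics/crop0.png

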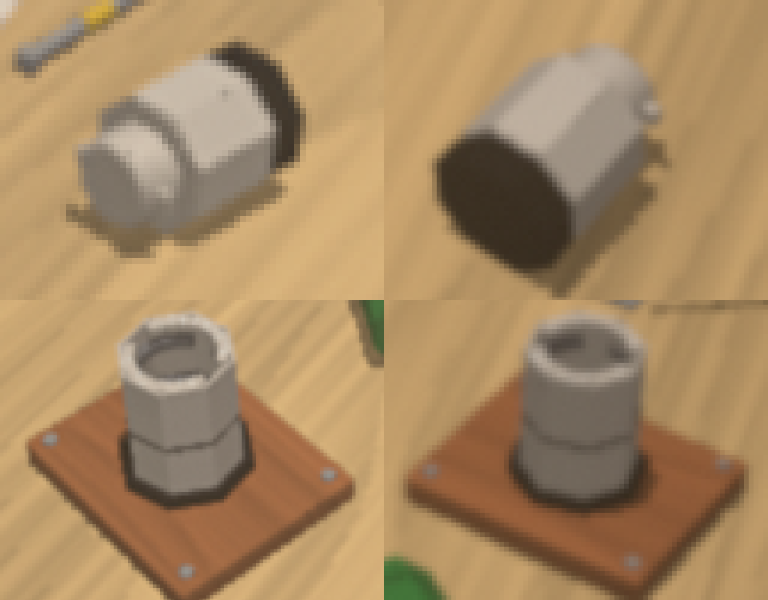

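The crop confirms it: a white octagonal body with a black lid, the foot end towards the robot's right, and a lug visible on its side. Next I'll work out the starting tool axes and a planner that turns a target pose into rows.

```bash
cat >> h.py <<'E'
def tool(xdir,ydir):
    x=np.array(xdir,float);x/=np.linalg.norm(x);y=np.array(ydir,float);y-=x*(x@y);y/=np.linalg.norm(y)
    return np.c_[x,y,np.cross(x,y)]
def plan(p0,R0,p1,R1,n=None,vmax=40,wmax=7.5):
    """constant twist-like rows: per-row local shift (cm) and turn (deg)"""
    rv=Ro.from_matrix(R0.T@R1).as_rotvec();d=np.array(p1)-p0
    if n is None: n=int(max(1,np.ceil(np.linalg.norm(d)/vmax),np.ceil(np.degrees(np.linalg.norm(rv))/wmax)))
    rows=[]
    for i in range(n):
        Ri=R0@Ro.from_rotvec(rv*i/n).as_matrix()
        rows.append(np.r_[Ri.T@d/n/10,np.degrees(rv)/n])
    return rows
def now():
    ps=[];o=env.observe();return np.array(o["position"]),Ro.from_rotvec(o["orientation"]).as_matrix(),o
E
python3 - <<'E'
from h import *
p,R,o=now();print(p);print(R)
S=cam("scene");T=cam("side")
print("press base",[onz(T,*q,0) for q in[(370,155),(408,158),(365,125)]], "press top front", [onz(T,*q,250) for q in [(380,60),(402,70)]])
R1=tool([0,0,-1],[0,1,0]); 
for r in (R1,tool([0,0,-1],[0,-1,0])):
  rows=plan(p,R,[497,-185,230],r);print(len(rows));print(np.array(rows))
E
```

```text
[ 280.857 -586.219  173.461]
[[ 0.     0.432 -0.902]
 [-0.    -0.902 -0.432]
 [-1.     0.    -0.   ]]
press base [array([ 550.284, -554.934,    0.   ]), array([ 431.398, -578.914,    0.   ]), array([ 617.335, -739.082,    0.   ])] press top front [array([ 575.482, -697.717,  250.   ]), array([ 495.57 , -647.031,  250.   ])]
21
[[-0.269 -1.278 -1.754 -7.352  0.    -0.   ]
 [-0.269 -1.043 -1.903 -7.352  0.    -0.   ]
 [-0.269 -0.791 -2.021 -7.352  0.    -0.   ]
 [-0.269 -0.526 -2.105 -7.352  0.    -0.   ]
 [-0.269 -0.252 -2.155 -7.352  0.    -0.   ]
 [-0.269  0.025 -2.17  -7.352  0.    -0.   ]
 [-0.269  0.303 -2.149 -7.352  0.    -0.   ]
 [-0.269  0.575 -2.092 -7.352  0.    -0.   ]
 [-0.269  0.839 -2.002 -7.352  0.    -0.   ]
 [-0.269  1.088 -1.878 -7.352  0.    -0.   ]
 [-0.269  1.319 -1.723 -7.352  0.    -0.   ]
 [-0.269  1.529 -1.54  -7.352  0.    -0.   ]
 [-0.269  1.713 -1.332 -7.352  0.    -0.   ]
 [-0.269  1.87  -1.102 -7.352  0.    -0.   ]
 [-0.269  1.995 -0.853 -7.352  0.    -0.   ]
 [-0.269  2.088 -0.591 -7.352  0.    -0.   ]
 [-0.269  2.147 -0.319 -7.352  0.    -0.   ]
 [-0.269  2.17  -0.042 -7.352  0.    -0.   ]
 [-0.269  2.157  0.236 -7.352  0.    -0.   ]
 [-0.269  2.109  0.511 -7.352  0.    -0.   ]
 [-0.269  2.027  0.776 -7.352  0.    -0.   ]]
12
[[-0.471 -2.237 -3.069  2.133 -0.    -0.   ]
 [-0.471 -2.35  -2.984  2.133 -0.    -0.   ]
 [-0.471 -2.459 -2.894  2.133 -0.    -0.   ]
 [-0.471 -2.565 -2.8    2.133 -0.    -0.   ]
 [-0.471 -2.668 -2.703  2.133 -0.    -0.   ]
 [-0.471 -2.766 -2.602  2.133 -0.    -0.   ]
 [-0.471 -2.861 -2.497  2.133 -0.    -0.   ]
 [-0.471 -2.952 -2.389  2.133 -0.    -0.   ]
 [-0.471 -3.039 -2.277  2.133 -0.    -0.   ]
 [-0.471 -3.122 -2.163  2.133 -0.    -0.   ]
 [-0.471 -3.2   -2.045  2.133 -0.    -0.   ]
 [-0.471 -3.274 -1.924  2.133 -0.    -0.   ]]
```

Request:
move_arm --pt "-0.5 -2.24 -3.07 0 0 0 1" --pt "-0.5 -2.24 -3.07 0 0 0 1" --pt "-0.5 -2.24 -3.07 0 0 0 1" --pt "-0.5 -2.24 -3.07 0 0 0 1" --pt "-0.5 -2.24 -3.07 0 0 0 1" --pt "-0.5 -2.24 -3.07 0 0 0 1" --pt "-0.5 -2.24 -3.07 0 0 0 1" --pt "-0.5 -2.24 -3.07 0 0 0 1" --pt "-0.5 -2.24 -3.07 0 0 0 1" --pt "-0.5 -2.24 -3.07 0 0 0 1" --pt "-0.5 -2.24 -3.07 0 0 0 1" --pt "-0.5 -2.24 -3.07 0 0 0 1" --pt "0 0 0 0 0 0 1" --pt "0 0 0 0 0 0 1"

```text
t: 2.55
position: [497.1, -184.3, 233.6]
orientation: [1.972, 0.449, -1.973]
force: [0.2, -0.3, -0.0]
width: 0.997
```

```bash
python3 - <<'E'
from h import *
p,R,o=now();print(o["t"],p,o["joint_pos"]);print(R)
im=env.camera("wrist")[:,:,::-1];cv2.imwrite("pics/wrist1.png",im)
np.savez("w1.npz",p=p,o=o["orientation"])
print(proj(cam("wrist",o),[[497,-185,100]]))
E
```

```text
2.55 [ 497.091 -184.316  233.573] [-0.569 -0.085  1.798 -0.     1.428  0.554]
[[ 0.     0.434 -0.901]
 [-0.001 -0.901 -0.434]
 [-1.     0.001  0.   ]]
[[319.591 223.965]]
```

View pics/wrist1.png

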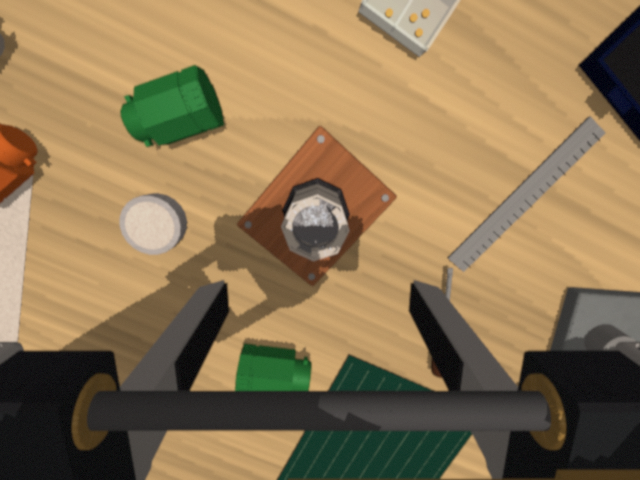

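```bash
python3 - <<'E'
from h import *
im=cv2.imread("pics/wrist1.png")
c=cv2.resize(im[165:275,265:375],(600,600),interpolation=cv2.INTER_CUBIC)
c=cv2.convertScaleAbs(c,alpha=1.2,beta=20)
cv2.imwrite("pics/w1c.png",c)
E
```

```text
(no output)
```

View pics/w1c.png

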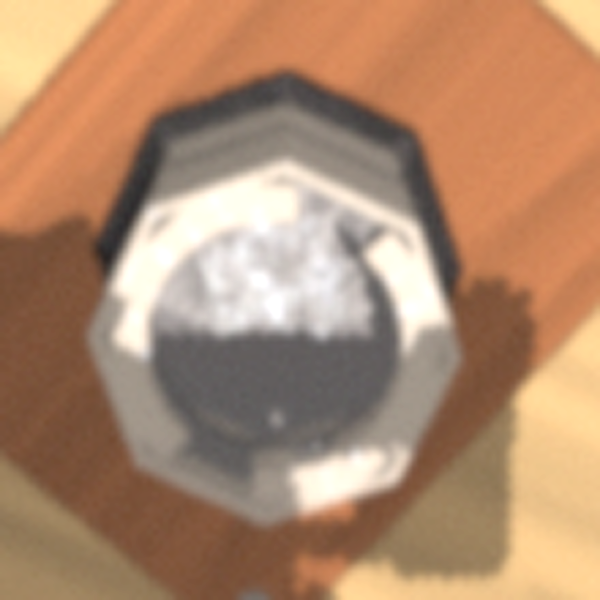

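The notches show in the flats at upper right (crop ~(350,225)) and lower left (~(210,465)). I'll fit the octagon through the rim corners.

```bash
python3 - <<'E'
from h import *
d=np.load("w1.npz");o=dict(position=d["p"],orientation=d["o"])
C=cam("wrist",o)
V=np.array([(288,162),(412,216),(460,355),(405,480),(265,522),(137,462),(88,335),(148,208)])*110/600+[265,165]
P=np.array([onz(C,*v,100) for v in V]);c=P.mean(0);print("centre",c)
q=P[:,:2]-c[:2];print("rad",np.linalg.norm(q,axis=1),"expect",30/np.cos(np.pi/8))
a=np.degrees(np.arctan2(q[:,1],q[:,0]));print(a);
m=((a-22.5+22.5)%45);print("vertex ang mod45",m)
n0=q[0]+q[1];print("notch flat normal",np.degrees(np.arctan2(n0[1],n0[0])))
for u,v in[(350,225),(210,465),(349,189),(201,492)]:
  X=onz(C,265+u*110/600,165+v*110/600,100)-c;print(np.linalg.norm(X[:2]),np.degrees(np.arctan2(X[1],X[0])))
# board screws
W=np.array([(320,139),(385,198),(311,276),(249,225)])
B=np.array([onz(C,*w,18) for w in W]);print("board centre",B.mean(0));e=B[1:]-B[:-1];print(np.linalg.norm(e,axis=1),np.degrees(np.arctan2(e[:,1],e[:,0])))
# via side & scene
S=cam("scene");T=cam("side")
print(onz(S,250,285.5,100),onz(T,357.9,199.4,100))
E
```

```text
centre [ 491.598 -183.302  100.   ]
rad [31.892 32.447 32.067 33.554 32.492 32.387 32.456 32.253] expect 32.47176600877182
[  21.775  -20.139  -67.5   -111.39  -157.647  156.797  112.655   67.763]
vertex ang mod45 [21.775 24.861 22.5   23.61  22.353 21.797 22.655 22.763]
notch flat normal 0.6293057885645053
24.602708251250704 -5.496968843669911
24.700521784696726 177.8075349924604
29.969218166985993 1.0039344966916037
29.90955797911023 179.51090781926183
board centre [ 490.899 -183.222   18.   ]
[ 98.791 127.861  96.102] [-105.436  164.001   74.258]
[ 495.021 -186.109  100.   ] [ 490.758 -183.853  100.   ]
```

Tower centre is about (491.5,-183.3), agreeing across views to 3 mm. The notches lie along world x to within about 1°. Now I'll look at the jar from above.

```bash
python3 - <<'E'
from h import *
p,R,o=now()
a=np.radians(-24)
r=np.array(plan(p,R,[508,232,195],tool([0,0,-1],[np.cos(a),np.sin(a),0]),n=13));print(np.round(r,2).tolist())
E
```

```text
[[0.29, -2.85, -1.46, -3.11, 0.0, 0.0], [0.29, -2.77, -1.62, -3.11, 0.0, 0.0], [0.29, -2.68, -1.76, -3.11, 0.0, 0.0], [0.29, -2.58, -1.91, -3.11, 0.0, 0.0], [0.29, -2.47, -2.04, -3.11, 0.0, 0.0], [0.29, -2.36, -2.18, -3.11, 0.0, 0.0], [0.29, -2.24, -2.3, -3.11, 0.0, 0.0], [0.29, -2.11, -2.42, -3.11, 0.0, 0.0], [0.29, -1.97, -2.53, -3.11, 0.0, 0.0], [0.29, -1.83, -2.63, -3.11, 0.0, 0.0], [0.29, -1.69, -2.73, -3.11, 0.0, 0.0], [0.29, -1.54, -2.82, -3.11, 0.0, 0.0], [0.29, -1.38, -2.89, -3.11, 0.0, 0.0]]
```

Request:
move_arm --pt "0.29 -2.85 -1.46 -3.11 0 0 1" --pt "0.29 -2.77 -1.62 -3.11 0 0 1" --pt "0.29 -2.68 -1.76 -3.11 0 0 1" --pt "0.29 -2.58 -1.91 -3.11 0 0 1" --pt "0.29 -2.47 -2.04 -3.11 0 0 1" --pt "0.29 -2.36 -2.18 -3.11 0 0 1" --pt "0.29 -2.24 -2.3 -3.11 0 0 1" --pt "0.29 -2.11 -2.42 -3.11 0 0 1" --pt "0.29 -1.97 -2.53 -3.11 0 0 1" --pt "0.29 -1.83 -2.63 -3.11 0 0 1" --pt "0.29 -1.69 -2.73 -3.11 0 0 1" --pt "0.29 -1.54 -2.82 -3.11 0 0 1" --pt "0.29 -1.38 -2.89 -3.11 0 0 1" --pt "0 0 0 0 0 0 1" --pt "0 0 0 0 0 0 1"

```text
t: 4.1
position: [508.4, 231.1, 195.3]
orientation: [1.51, 0.98, -1.512]
force: [-0.3, 0.7, 0.5]
width: 1.003
```

```bash
python3 - <<'E'
from h import *
p,R,o=now();print(o["t"],p,o["joint_pos"]);print(R)
im=env.camera("wrist")[:,:,::-1];cv2.imwrite("pics/wrist2.png",im)
np.savez("w2.npz",p=p,o=o["orientation"])
cv2.imwrite("pics/w2c.png",cv2.resize(im[140:290,220:420],(800,600),interpolation=cv2.INTER_CUBIC))
E
```

```text
4.1 [508.425 231.148 195.314] [ 0.224  0.014  1.772 -0.001  1.357  0.644]
[[-0.001  0.913 -0.407]
 [-0.001 -0.407 -0.913]
 [-1.    -0.     0.001]]
```

View pics/wrist2.png

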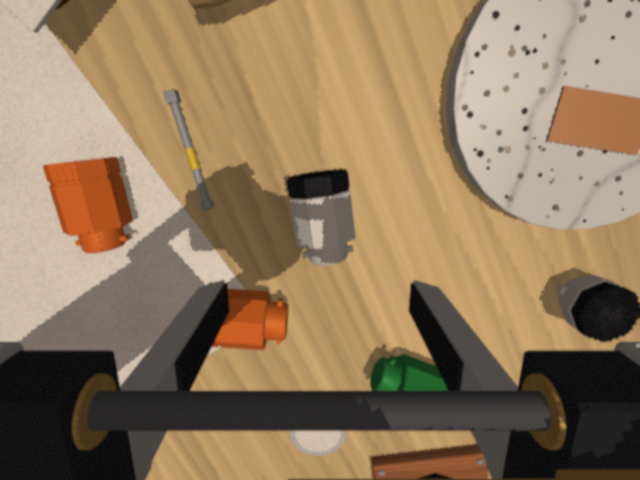

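View pics/w2c.png

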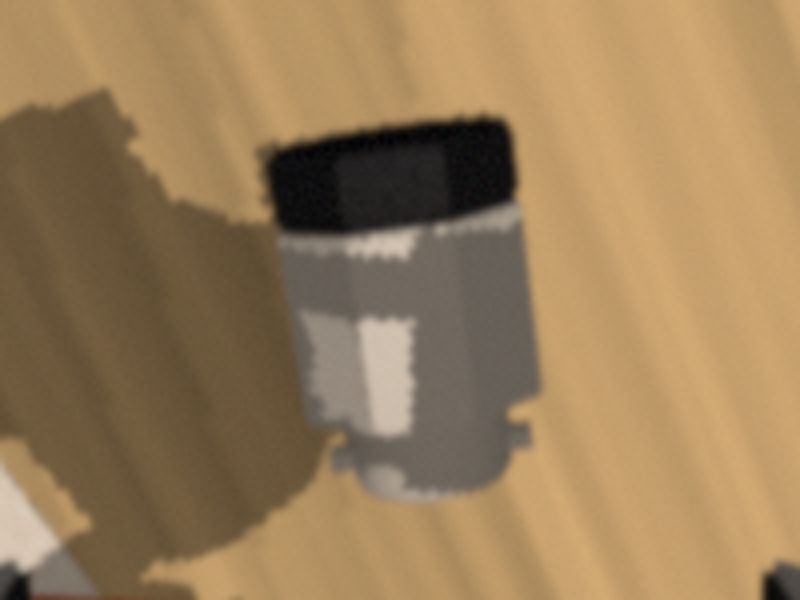

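```bash
python3 - <<'E'
from h import *
d=np.load("w2.npz");o=dict(position=d["p"],orientation=d["o"])
C=cam("wrist",o)
f=lambda u,v,z:onz(C,220+u/4,140+v/4,z)
L1,L2,R1,R2=f(270,160,42.4),f(308,425,42.4),f(514,130,42.4),f(540,395,42.4)
print(L1,L2,R1,R2,np.linalg.norm(L1-R1),np.linalg.norm(L2-R2),np.linalg.norm(L1-L2),"exp 60 60 68")
for a,b in((L2,L1),(R2,R1)): e=a-b;print(np.degrees(np.arctan2(-e[1],-e[0])))
lid=(L1+R1)/2;sh=(L2+R2)/2;e=lid-sh;print("axis",np.degrees(np.arctan2(e[1],e[0])));print("mid from lid/shoulder",lid-e/np.linalg.norm(e)*45,sh+e/np.linalg.norm(e)*23)
g1,g2=f(342,458,30),f(520,436,30);print("lugs",np.linalg.norm(g1-g2),np.degrees(np.arctan2(*(g2-g1)[1::-1])),(g1+g2)/2+ e/np.linalg.norm(e)*36.5)
# network
b=env.boxes_of("wrist","jar_mid");print([(np.round(x["extent"]),x["p"]) for x in b][:5])
E
```

```text
[496.746 278.558  42.4  ] [477.028 214.426  42.4  ] [553.11  261.276  42.4  ] [533.647 197.867  42.4  ] 58.95431696987112 58.990765800317746 67.09494255529775 exp 60 60 68
72.90964454506714
72.93632290150849
axis 72.92290717304708
mid from lid/shoulder [511.714 226.901  42.4  ] [512.092 228.132  42.4  ]
lugs 47.10466157789324 -16.58255054225225 [512.449 227.586  30.   ]
[(array([371., 354., 448., 392.]), 0.86), (array([286., 169., 358., 264.]), 0.62), (array([213., 291., 290., 352.]), 0.61), (array([ 43., 158., 133., 255.]), 0.59)]
```

Jar axis heading is 73°, with its centre at about (512,227.5,30). The measured size is within 2% of spec. Now I'll check clearance to the stamp tool and plan a 30° tilted grasp that leaves room for the upending.

```bash
python3 - <<'E'
from h import *
d=np.load("w2.npz");C=cam("wrist",dict(position=d["p"],orientation=d["o"]))
print("stamp ends",onz(C,207,205,6),onz(C,172,95,6))
print("orange near",onz(C,287,325,30),onz(C,232,340,0))
a=np.radians(73);phi=np.array([np.cos(a),np.sin(a),0]);z=np.array([0,0,1]);y=np.array([np.sin(a),-np.cos(a),0])
b=np.radians(30);d0=-np.cos(b)*z-np.sin(b)*phi
G=np.array([512,227.5,30])+5*phi;tcp=G+18.8*d0;R1=tool(d0,y)
print(tcp,tcp-100*d0);print(R1)
p,R,o=now()
r=np.array(plan(p,R,tcp-100*d0,R1,n=8));print(np.round(r,2).tolist())
p2=sum(0 for _ in [0]);
E
```

```text
stamp ends [401.4   286.851   6.   ] [423.092 398.605   6.   ]
orange near [425.961 132.608  30.   ] [346.697 127.576   0.   ]
[510.714 223.292  13.719] [525.332 271.107 100.321]
[[-0.146  0.956 -0.253]
 [-0.478 -0.292 -0.828]
 [-0.866  0.     0.5  ]]
[[1.19, -0.02, -0.55, -0.87, -3.74, 0.23], [1.15, -0.01, -0.62, -0.87, -3.74, 0.23], [1.11, -0.01, -0.7, -0.87, -3.74, 0.23], [1.06, 0.0, -0.77, -0.87, -3.74, 0.23], [1.01, 0.01, -0.84, -0.87, -3.74, 0.23], [0.95, 0.02, -0.9, -0.87, -3.74, 0.23], [0.89, 0.03, -0.96, -0.87, -3.74, 0.23], [0.83, 0.04, -1.02, -0.87, -3.74, 0.23]]
```

Request:
move_arm --pt "1.19 -0.02 -0.55 -0.87 -3.74 0.23 1" --pt "1.15 -0.01 -0.62 -0.87 -3.74 0.23 1" --pt "1.11 -0.01 -0.7 -0.87 -3.74 0.23 1" --pt "1.06 0 -0.77 -0.87 -3.74 0.23 1" --pt "1.01 0.01 -0.84 -0.87 -3.74 0.23 1" --pt "0.95 0.02 -0.9 -0.87 -3.74 0.23 1" --pt "0.89 0.03 -0.96 -0.87 -3.74 0.23 1" --pt "0.83 0.04 -1.02 -0.87 -3.74 0.23 1" --pt "0 0 0 0 0 0 1" --pt "0 0 0 0 0 0 1"

```text
t: 5.2
position: [525.2, 271.8, 100.4]
orientation: [0.966, 0.716, -1.672]
force: [0.2, -0.4, 0.8]
width: 0.996
```

```bash
python3 - <<'E'
from h import *
p,R,o=now();print(o["t"],p,o["joint_pos"]);print(R)
im=env.camera("wrist")[:,:,::-1];cv2.imwrite("pics/wrist3.png",im)
d0=R[:,0]; print("target in tool", R.T@(np.array([510.7,223.3,13.7])-p)/10)
E
```

```text
5.2 [525.169 271.809 100.404] [ 0.476  0.488  1.464 -0.365  1.571  0.843]
[[-0.146  0.957 -0.252]
 [-0.477 -0.291 -0.829]
 [-0.867 -0.001  0.499]]
target in tool [10.04   0.037  0.058]
```

View pics/wrist3.png

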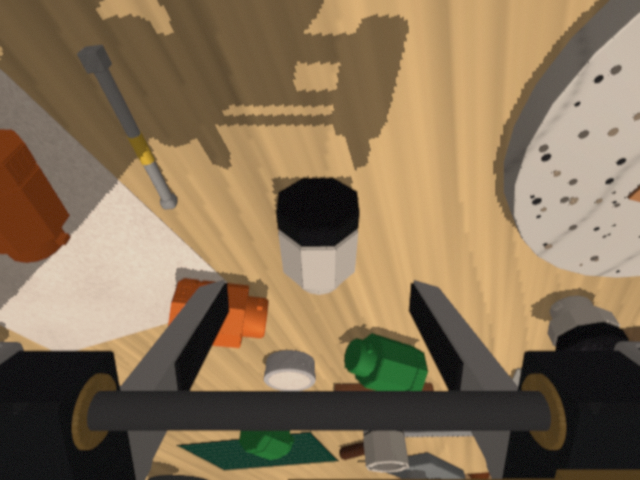

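Jar centred between the fingers at (318,235), and joint 4 has plenty of room for the upending. Advancing and closing.

Request:
move_arm --pt "2.5 0 0.01 0 0 0 1" --pt "2.5 0 0.01 0 0 0 1" --pt "2.0 0.01 0.01 0 0 0 1" --pt "1.5 0.01 0.01 0 0 0 1" --pt "1.0 0.01 0.01 0 0 0 1" --pt "0.5 0 0 0 0 0 1" --pt "0 0 0 0 0 0 -1" --pt "0 0 0 0 0 0 -1" --pt "0 0 0 0 0 0 -1" --pt "0 0 0 0 0 0 -1" --pt "0 0 0 0 0 0 -1" --pt "0 0 0 0 0 0 -1" --pt "0 0 0 0 0 0 -1" --squeeze 20

```text
t: 6.55
position: [510.7, 225.0, 14.4]
orientation: [0.965, 0.717, -1.67]
force: [-0.6, 0.9, 2.9]
width: 0.63
```

```bash
cat >> h.py <<'E'
def planG(p,R,G1,R1,n=None,vmax=35,wmax=7.5,g=-18.8):
    """straight path of the grasp point, rotation interpolated; returns TCP rows in tool frame"""
    rv=Ro.from_matrix(R.T@R1).as_rotvec();G0=p+R[:,0]*g;D=np.array(G1)-G0
    if n is None:n=int(max(1,np.ceil(np.linalg.norm(D)/vmax),np.ceil(np.degrees(np.linalg.norm(rv))/wmax)))
    rows=[];rr=lambda s:R@Ro.from_rotvec(rv*s).as_matrix()
    for i in range(n):
        Ra,Rb=rr(i/n),rr((i+1)/n);pa=G0+D*i/n-Ra[:,0]*g;pb=G0+D*(i+1)/n-Rb[:,0]*g
        rows.append(np.r_[Ra.T@(pb-pa)/10,np.degrees(rv)/n])
    return np.array(rows)
E
python3 - <<'E'
from h import *
p,R,o=now();print(p,o["width"],o["joint_pos"])
a=np.radians(73);phi=np.array([np.cos(a),np.sin(a),0]);z=np.array([0,0,1]);y=np.array([np.sin(a),-np.cos(a),0])
G=p-18.8*R[:,0];print(G)
b=np.radians(30);d1=np.cos(b)*phi-np.sin(b)*z
r=planG(p,R,G+[0,0,90],R,n=4);print(np.round(r,2).tolist())
R1=tool(d1,y);p2=G+[0,0,90]+18.8*R[:,0]
r=planG(p2,R,[560,262,90],R1,n=13);print(np.round(r,2).tolist());print(Ro.from_matrix(R.T@R1).as_rotvec(degrees=True))
E
```

```text
[510.675 224.953  14.448] 0.6297037352488319 [ 0.423  0.522  1.597 -0.391  1.399  0.859]
[513.396 233.929  30.742]
[[-1.95, -0.0, 1.12, 0.0, 0.0, 0.0], [-1.95, -0.0, 1.12, 0.0, 0.0, 0.0], [-1.95, -0.0, 1.12, 0.0, 0.0, 0.0], [-1.95, -0.0, 1.12, 0.0, 0.0, 0.0]]
[[0.04, 0.28, -0.61, 0.01, 6.92, 0.0], [0.08, 0.28, -0.6, 0.01, 6.92, 0.0], [0.13, 0.28, -0.59, 0.01, 6.92, 0.0], [0.17, 0.28, -0.57, 0.01, 6.92, 0.0], [0.21, 0.28, -0.55, 0.01, 6.92, 0.0], [0.25, 0.28, -0.52, 0.01, 6.92, 0.0], [0.28, 0.28, -0.48, 0.01, 6.92, 0.0], [0.31, 0.28, -0.45, 0.01, 6.92, 0.0], [0.33, 0.28, -0.41, 0.01, 6.92, 0.0], [0.35, 0.28, -0.36, 0.01, 6.92, 0.0], [0.37, 0.28, -0.32, 0.01, 6.92, 0.0], [0.37, 0.28, -0.27, 0.01, 6.92, 0.0], [0.38, 0.28, -0.22, 0.01, 6.92, 0.0]]
[ 0.16  89.926  0.054]
```

Request:
move_arm --pt "-1.95 0 1.12 0 0 0 -1" --pt "-1.95 0 1.12 0 0 0 -1" --pt "-1.95 0 1.12 0 0 0 -1" --pt "-1.95 0 1.12 0 0 0 -1" --pt "0.04 0.28 -0.61 0 6.92 0 -1" --pt "0.08 0.28 -0.6 0 6.92 0 -1" --pt "0.13 0.28 -0.59 0 6.92 0 -1" --pt "0.17 0.28 -0.57 0 6.92 0 -1" --pt "0.21 0.28 -0.55 0 6.92 0 -1" --pt "0.25 0.28 -0.52 0 6.92 0 -1" --pt "0.28 0.28 -0.48 0 6.92 0 -1" --pt "0.31 0.28 -0.45 0 6.92 0 -1" --pt "0.33 0.28 -0.41 0 6.92 0 -1" --pt "0.35 0.28 -0.36 0 6.92 0 -1" --pt "0.37 0.28 -0.32 0 6.92 0 -1" --pt "0.37 0.28 -0.27 0 6.92 0 -1" --pt "0.38 0.28 -0.22 0 6.92 0 -1" --pt "0 0 0 0 0 0 -1" --pt "0 0 0 0 0 0 -1"

```text
t: 8.45
position: [564.1, 277.0, 79.1]
orientation: [2.222, 1.649, -0.601]
force: [0.5, -0.8, -2.9]
width: 0.629
```

```bash
python3 - <<'E'
from h import *
p,R,o=now();print(o["t"],p,o["joint_pos"],o["force"],o["width"]);print(R);print("G",p-18.8*R[:,0])
ims=[]
for n in["scene","side"]:
  im=env.camera(n)[:,:,::-1];G=p-18.8*R[:,0]
  u,v=proj(cam(n),G)[0].astype(int);print(n,u,v)
  ims.append(cv2.resize(im[max(v-60,0):v+60,max(u-60,0):u+60],(400,400)))
cv2.imwrite("pics/up1.png",np.hstack(ims))
E
```

```text
8.45 [564.06  276.973  79.058] [-0.195  0.265  2.073  1.232  1.148 -0.665] [ 0.52  -0.793 -2.878] 0.6286796701154349
[[ 0.25   0.957 -0.148]
 [ 0.828 -0.29  -0.481]
 [-0.503 -0.002 -0.864]]
G [559.366 261.415  88.511]
scene 379 193
side 259 328
```

View pics/up1.png

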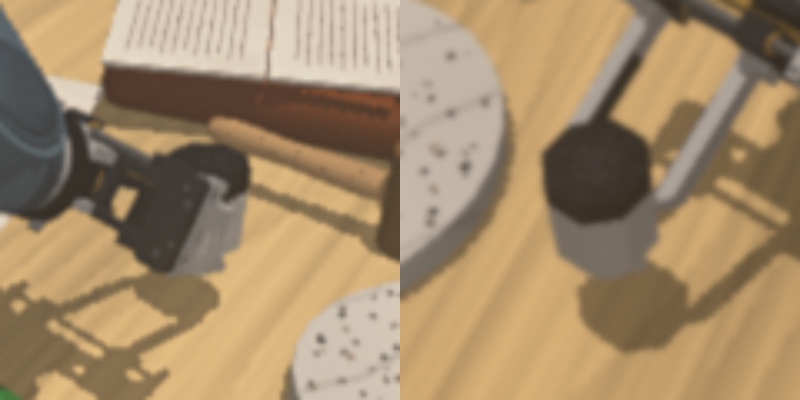

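The jar is upright in the hand, clear of the disc and the mallet. Lowering it.

Request:
move_arm --pt "0.4 0 0.69 0 0 0 -1" --pt "0.4 0 0.69 0 0 0 -1" --pt "0.4 0 0.69 0 0 0 -1" --pt "0.4 0 0.69 0 0 0 -1" --pt "0 0 0 0 0 0 -1" --pt "0 0 0 0 0 0 -1"

```text
t: 9.15
position: [564.4, 277.5, 47.9]
orientation: [2.224, 1.65, -0.597]
force: [0.7, 0.4, -3.3]
width: 0.629
```

Request:
move_arm --pt "0.1 0 0.17 0 0 0 -1" --pt "0.05 0 0.09 0 0 0 -1" --pt "0 0 0 0 0 0 -1"

```text
t: 9.45
position: [564.6, 277.4, 45.3]
orientation: [2.223, 1.65, -0.596]
force: [0.0, -0.2, -2.5]
width: 0.627
```

Request:
move_arm --pt "0.05 0 0.09 0 0 0 -1" --pt "0.05 0 0.09 0 0 0 -1" --pt "0 0 0 0 0 0 -1"

```text
t: 9.75
position: [564.8, 277.4, 43.7]
orientation: [2.224, 1.65, -0.595]
force: [-2.1, -0.5, 0.1]
width: 0.625
```

Request:
move_arm --pt "0.05 0 0.09 0 0 0 -1" --pt "0 0 0 0 0 0 -1"

```text
t: 9.95
position: [565.0, 277.6, 43.7]
orientation: [2.225, 1.652, -0.592]
force: [-2.1, -1.5, 5.0]
width: 0.626
```

The foot is on the bench. I'll ease off slightly, open, and back out along the fingers.

Request:
move_arm --pt "-0.03 0 -0.05 0 0 0 -1" --pt "0 0 0 0 0 0 1" --pt "0 0 0 0 0 0 1" --pt "0 0 0 0 0 0 1" --pt "0 0 0 0 0 0 1" --pt "0 0 0 0 0 0 1" --pt "0 0 0 0 0 0 1" --pt "-1.0 0 0 0 0 0 1" --pt "-2.5 0 0 0 0 0 1" --pt "-3.5 0 0 0 0 0 1" --pt "-3.5 0 0 0 0 0 1" --pt "-3.5 0 0 0 0 0 1" --pt "0 0 0 0 0 0 1" --pt "0 0 0 0 0 0 1"

```text
t: 11.35
position: [529.7, 160.5, 113.1]
orientation: [2.225, 1.648, -0.596]
force: [0.6, 1.4, -0.3]
width: 1.0
```

```bash
python3 - <<'E'
from h import *
p,R,o=now();print(o["t"],p,o["joint_pos"],o["force"],o["width"]);print(R)
ims=[]
np.savez("w4.npz",p=p,o=o["orientation"])
im=env.camera("wrist")[:,:,::-1];cv2.imwrite("pics/wrist4.png",im)
for n in["scene","side"]:
  im=env.camera(n)[:,:,::-1];cv2.imwrite(f"pics/{n}4.png",im)
  u,v=proj(cam(n),[560,261,45])[0].astype(int);print(n,u,v)
  ims.append(cv2.resize(im[max(v-60,0):v+60,max(u-60,0):u+60],(400,400)))
cv2.imwrite("pics/up2.png",np.hstack(ims))
E
```

```text
11.35 [529.747 160.544 113.089] [-0.46   0.139  2.139  1.066  1.351 -0.696] [ 0.615  1.437 -0.341] 0.9995182821661431
[[ 0.253  0.957 -0.145]
 [ 0.828 -0.291 -0.479]
 [-0.5    0.001 -0.866]]
scene 378 207
side 261 341
```

View pics/up2.png

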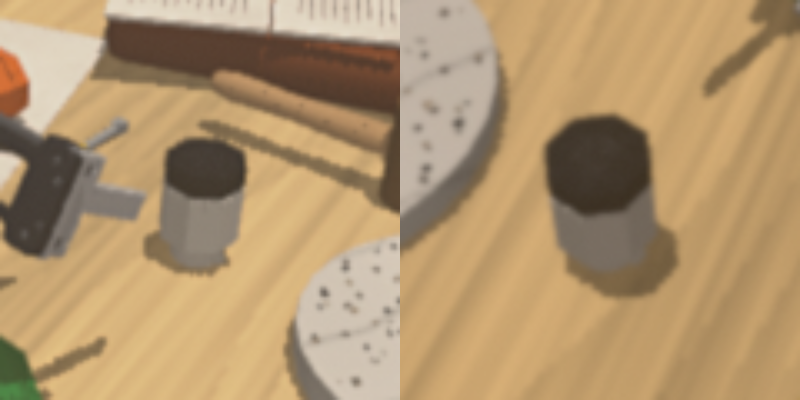

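View pics/wrist4.png

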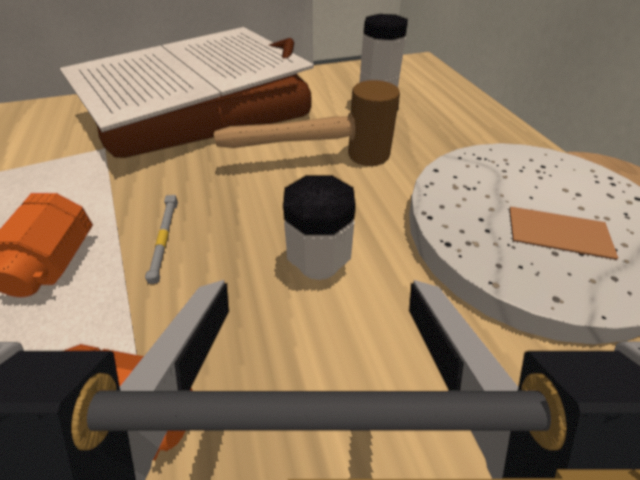

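The jar stands upright by itself in all three views, seen at (318,225) in the wrist view. Next I'll swing above it to take it from the top.

```bash
python3 - <<'E'
from h import *
p,R,o=now()
a=np.radians(73);y=np.array([np.sin(a),-np.cos(a),0])
r=np.array(plan(p,R,[560,262,200],tool([0,0,-1],y),n=10));print(np.round(r,2).tolist())
E
```

```text
[[0.47, 0.01, -1.28, 0.01, -6.0, 0.02], [0.33, 0.01, -1.33, 0.01, -6.0, 0.02], [0.19, 0.01, -1.35, 0.01, -6.0, 0.02], [0.05, 0.01, -1.37, 0.01, -6.0, 0.02], [-0.1, 0.01, -1.36, 0.01, -6.0, 0.02], [-0.24, 0.01, -1.34, 0.01, -6.0, 0.02], [-0.38, 0.01, -1.31, 0.01, -6.0, 0.02], [-0.51, 0.01, -1.27, 0.01, -6.0, 0.02], [-0.64, 0.01, -1.21, 0.01, -6.0, 0.02], [-0.77, 0.01, -1.13, 0.01, -6.0, 0.02]]
```

Request:
move_arm --pt "0.47 0.01 -1.28 0 -6 0.02 1" --pt "0.33 0.01 -1.33 0 -6 0.02 1" --pt "0.19 0.01 -1.35 0 -6 0.02 1" --pt "0.05 0.01 -1.37 0 -6 0.02 1" --pt "-0.1 0.01 -1.36 0 -6 0.02 1" --pt "-0.24 0.01 -1.34 0 -6 0.02 1" --pt "-0.38 0.01 -1.31 0 -6 0.02 1" --pt "-0.51 0.01 -1.27 0 -6 0.02 1" --pt "-0.64 0.01 -1.21 0 -6 0.02 1" --pt "-0.77 0.01 -1.13 0 -6 0.02 1" --pt "0 0 0 0 0 0 1" --pt "0 0 0 0 0 0 1"

```text
t: 12.7
position: [559.8, 262.4, 199.2]
orientation: [1.422, 1.056, -1.421]
force: [0.1, -0.3, 0.5]
width: 1.0
```

```bash
python3 - <<'E'
from h import *
p,R,o=now();print(o["t"],p,o["joint_pos"],o["force"],o["width"]);print(R)
np.savez("w5.npz",p=p,o=o["orientation"])
im=env.camera("wrist")[:,:,::-1];cv2.imwrite("pics/wrist5.png",im)
cv2.imwrite("pics/w5c.png",cv2.resize(im[165:285,240:400],(800,600),interpolation=cv2.INTER_CUBIC))
print(proj(cam("wrist",o),[[560,262,90]]))
E
```

```text
12.7 [559.776 262.428 199.2  ] [ 0.255  0.151  1.618 -0.     1.372  0.548] [ 0.131 -0.253  0.529] 0.9996814252404085
[[ 0.     0.957 -0.289]
 [-0.    -0.289 -0.957]
 [-1.     0.     0.   ]]
[[318.776 230.67 ]]
```

View pics/w5c.png

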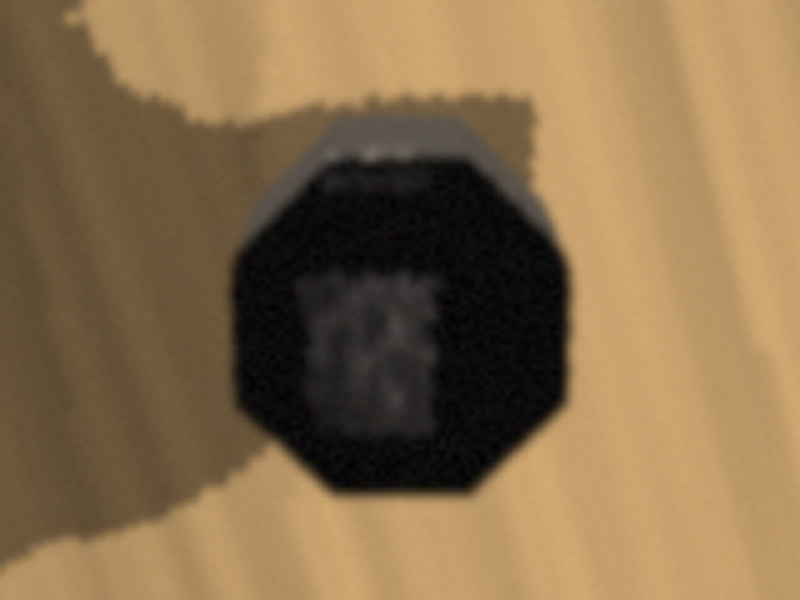

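The lid octagon is centred and its flats are square to the jaws. Centre offset is about +1 mm in tool y. Descending to grip around the lid and body.

Request:
move_arm --pt "3 0.1 0 0 0 0 1" --pt "3.5 0 0 0 0 0 1" --pt "3.5 0 0 0 0 0 1" --pt "2.5 0 0 0 0 0 1" --pt "1.5 0 0 0 0 0 1" --pt "0.4 0 0 0 0 0 1" --pt "0 0 0 0 0 0 -1" --pt "0 0 0 0 0 0 -1" --pt "0 0 0 0 0 0 -1" --pt "0 0 0 0 0 0 -1" --pt "0 0 0 0 0 0 -1" --pt "0 0 0 0 0 0 -1" --pt "0 0 0 0 0 0 -1" --squeeze 25

```text
t: 14.05
position: [562.6, 261.2, 57.8]
orientation: [1.426, 1.052, -1.421]
force: [-1.7, 0.0, 8.3]
width: 0.437
```

```bash
python3 - <<'E'
from h import *
p,R,o=now();print(o["t"],p,o["joint_pos"],o["force"],o["width"])
r=np.array(plan(p+[0,0,150],R,[491.5,-183.3,190],tool([0,0,-1],[1,0,0]),n=16));print(np.round(r,2).tolist())
E
```

```text
14.05 [562.606 261.162  57.85 ] [ 0.252  0.3    1.716 -0.001  1.122  0.549] [-1.722  0.033  8.254] 0.4373797717029516
[[0.11, 0.38, 2.79, -1.06, -0.0, -0.01], [0.11, 0.33, 2.79, -1.06, -0.0, -0.01], [0.11, 0.28, 2.8, -1.06, -0.0, -0.01], [0.11, 0.23, 2.8, -1.06, -0.0, -0.01], [0.11, 0.18, 2.81, -1.06, -0.0, -0.01], [0.11, 0.13, 2.81, -1.06, -0.0, -0.01], [0.11, 0.07, 2.81, -1.06, -0.0, -0.01], [0.11, 0.02, 2.81, -1.06, -0.0, -0.01], [0.11, -0.03, 2.81, -1.06, -0.0, -0.01], [0.11, -0.08, 2.81, -1.06, -0.0, -0.01], [0.11, -0.13, 2.81, -1.06, -0.0, -0.01], [0.11, -0.19, 2.81, -1.06, -0.0, -0.01], [0.11, -0.24, 2.8, -1.06, -0.0, -0.01], [0.11, -0.29, 2.8, -1.06, -0.0, -0.01], [0.11, -0.34, 2.79, -1.06, -0.0, -0.01], [0.11, -0.39, 2.79, -1.06, -0.0, -0.01]]
```

The width reads 41 mm instead of 60, with 8 N upward. Something is wrong, so I'll look before moving.

```bash
python3 - <<'E'
from h import *
p,R,o=now()
ims=[]
im=env.camera("wrist")[:,:,::-1];cv2.imwrite("pics/wrist6.png",im)
for n in["scene","side"]:
  im=env.camera(n)[:,:,::-1];cv2.imwrite(f"pics/{n}6.png",im)
  u,v=proj(cam(n),[560,261,45])[0].astype(int)
  ims.append(cv2.resize(im[max(v-60,0):v+60,max(u-60,0):u+60],(400,400)))
cv2.imwrite("pics/up6.png",np.hstack(ims))
E
```

```text
(no output)
```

View pics/up6.png

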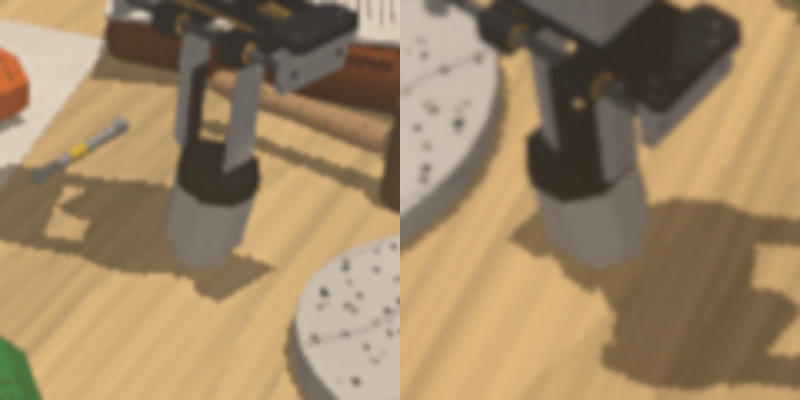

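View pics/wrist6.png

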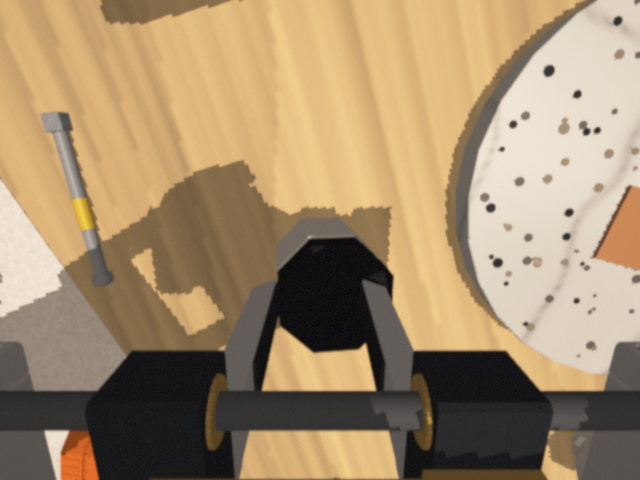

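```bash
python3 - <<'E'
from h import *
p,R,o=now();C=cam("wrist",o)
print("TCP",proj(C,p),"grasp pt",proj(C,p+[0,0,18.8]),"on axis z=90",proj(C,[p[0],p[1],90]))
phi=-R[:,2]
for s in(-30,-12,12,30): print(s,proj(C,[p[0]+s*phi[0],p[1]+s*phi[1],90]))
# where lid centre ray hits z=90
for u,v in[(335,235),(335,295),(320,350),(360,347),(278,265),(392,270)]: 
  X=onz(C,u,v,90);print((u,v),X,"rel tool",R.T@(X-p))
S=cam("scene");T=cam("side")
print(o["moment"],o["force"])
E
python3 - <<'E'
import cv2
im=cv2.imread("pics/wrist6.png");cv2.imwrite("pics/w6c.png",cv2.resize(im[210:360,230:430],(800,600),interpolation=2))
E
```

```text
TCP [[318.338 275.65 ]] grasp pt [[318.467 288.003]] on axis z=90 [[318.561 296.975]]
-30 [[318.518 347.771]]
-12 [[318.543 317.802]]
12 [[318.579 275.43 ]]
30 [[318.607 241.682]]
(335, 235) [580.992 291.273  90.   ] rel tool [-30.549   8.286 -33.525]
(335, 295) [571.963 260.213  90.   ] rel tool [-30.626   8.703  -1.182]
(320, 350) [555.077 231.4    90.   ] rel tool [-30.741   0.951  31.301]
(360, 347) [576.4   226.792  90.   ] rel tool [-30.635  22.691  29.493]
(278, 265) [548.872 284.575  90.   ] rel tool [-30.721 -20.486 -17.755]
(392, 270) [603.686 264.994  90.   ] rel tool [-30.457  37.654 -15.004]
[ 0.183  0.706 -0.017] [-4.136  1.527 15.273]
```

View pics/w6c.png

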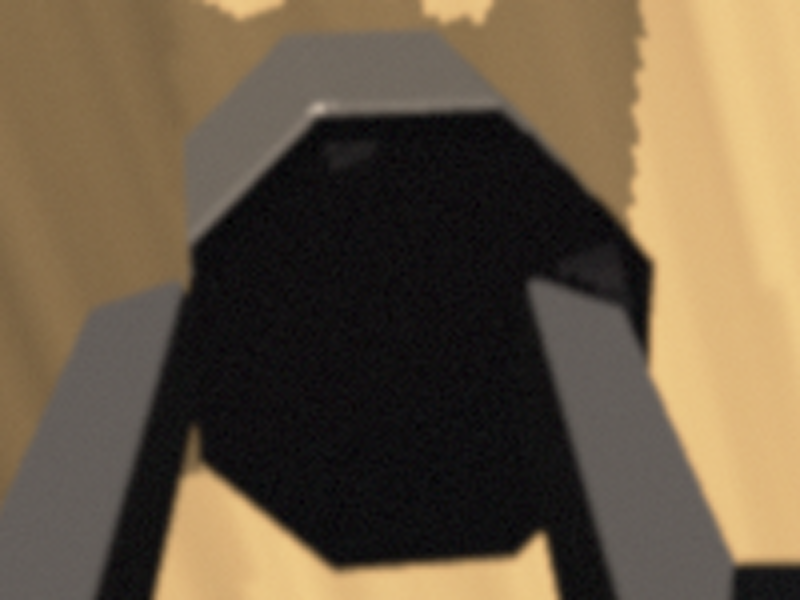

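```bash
python3 - <<'E'
from h import *
A=[]
for n in["scene","side"]:
  u,v=proj(cam(n),[560,261,45])[0].astype(int)
  for k in(4,6):
    im=cv2.imread(f"pics/{n}{k}.png");A.append(cv2.resize(im[v-37:v+37,u-50:u+50],(400,296),interpolation=2))
  f,cx,cy,R,t=cam(n);print(n,-R.T@t)
cv2.imwrite("pics/cmp6.png",np.vstack([np.hstack(A[:2]),np.hstack(A[2:])]))
E
```

```text
scene [ 901.617 -636.068  667.338]
side [258.875 783.975 843.043]
```

View pics/cmp6.png

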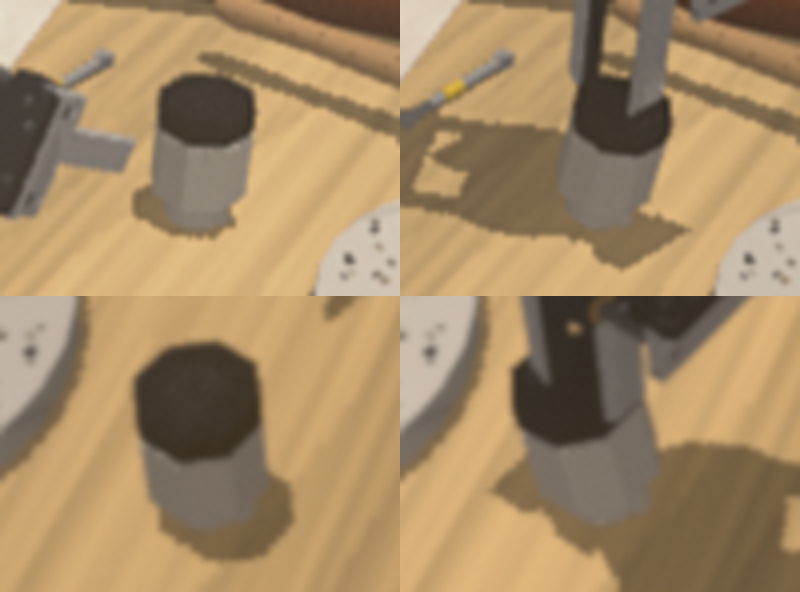

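```bash
python3 - <<'E'
from h import *
p,R,o=now();w=o["width"]*94/2;print(w)
A=[]
for n in["scene","side"]:
  C=cam(n);im=cv2.imread(f"pics/{n}6.png");u,v=proj(C,[560,261,60])[0].astype(int)
  s=8;cr=cv2.resize(im[v-37:v+37,u-25:u+25],(400,592),interpolation=2)
  for sy,col in((-1,(0,0,255)),(1,(0,255,0))):
    for dz in(-8,8):
      P=[p+R@np.array([x,sy*w,dz]) for x in(0,-19,-40)]
      q=((proj(C,P)-[u-25,v-37])*s).astype(int)
      cv2.polylines(cr,[q.reshape(-1,1,2)],False,col,1);cv2.circle(cr,tuple(int(k) for k in q[0]),4,col,-1)
  A.append(cr)
cv2.imwrite("pics/tips.png",np.hstack(A))
C=cam("wrist",o);print(proj(C,[p+R@np.array([0,s*w,dz]) for s in(-1,1) for dz in(-8,8)]))
E
```

```text
14.873998539272382
[[293.307 263.032]
 [293.782 287.978]
 [343.386 263.075]
 [342.878 288.02 ]]
```

View pics/tips.png

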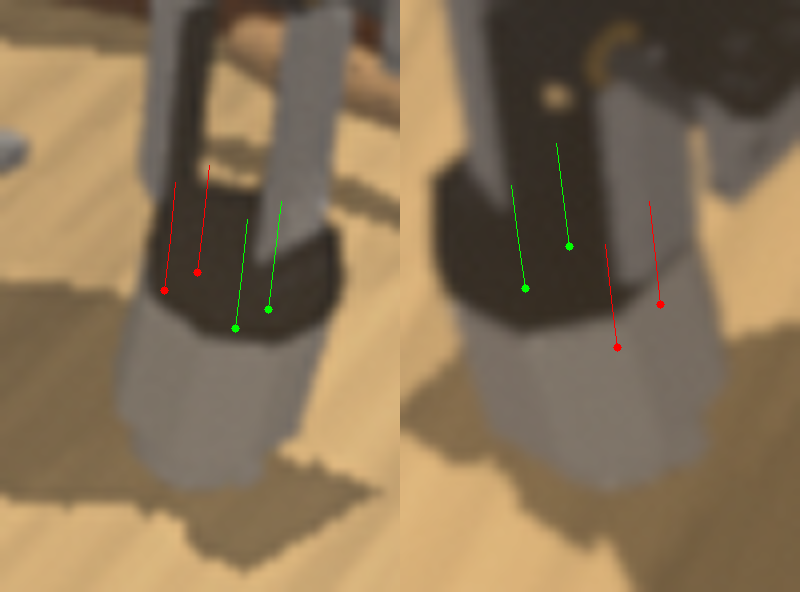

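```bash
python3 - <<'E'
from h import *
d=np.load("w4.npz");p=d["p"];R=Ro.from_rotvec(d["o"]).as_matrix();w=47
A=[]
for n in["scene","side"]:
  C=cam(n);im=cv2.imread(f"pics/{n}4.png");u,v=proj(C,p)[0].astype(int)
  s=5;cr=cv2.resize(im[v-50:v+50,u-40:u+40],(400,500),interpolation=2)
  for sy,col in((-1,(0,0,255)),(1,(0,255,0))):
    for dz in(-8,8):
      P=[p+R@np.array([x,sy*w,dz]) for x in(0,-19,-60)]
      q=((proj(C,P)-[u-40,v-50])*s).astype(int)
      cv2.polylines(cr,[q.reshape(-1,1,2)],False,col,1);cv2.circle(cr,tuple(int(k) for k in q[0]),4,col,-1)
  A.append(cr)
cv2.imwrite("pics/tips4.png",np.hstack(A))
o=env.observe();print(o["t"],o["width"],o["force"],o["position"])
E
```

```text
14.2 0.31646805402707195 [-4.136  1.527 15.273] [563.451 261.649  59.332]
```

View pics/tips4.png

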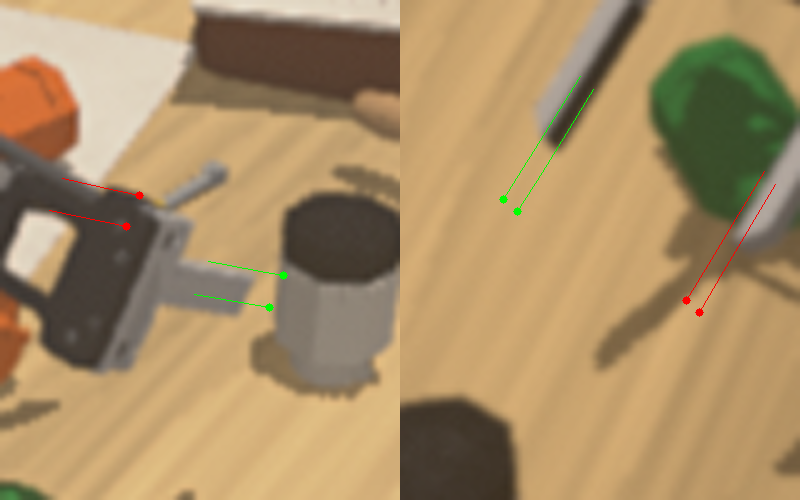

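```bash
python3 - <<'E'
from h import *
d=np.load("w4.npz");p=d["p"];R=Ro.from_rotvec(d["o"]).as_matrix();w=47
A=[]
for n in["scene","side"]:
  C=cam(n);im=cv2.imread(f"pics/{n}4.png");u,v=proj(C,p)[0].astype(int)
  s=5;cr=cv2.resize(im[v-50:v+50,u-40:u+40],(400,500),interpolation=2)
  for x,col in((-15,(0,0,255)),(-20,(0,255,0)),(-25,(255,0,0)),(-30,(255,0,255))):
    for sy in(-1,1):
     P=[p+R@np.array([x,sy*ww,dz]) for ww,dz in((47,-8),(47,8),(59.5,8),(59.5,-8))]
     q=((proj(C,P)-[u-40,v-50])*s).astype(int)
     cv2.polylines(cr,[q.reshape(-1,1,2)],True,col,1)
  A.append(cr)
cv2.imwrite("pics/tips5.png",np.hstack(A))
im=cv2.imread("pics/wrist4.png");cv2.imwrite("pics/tw.png",cv2.resize(im[260:400,150:350],(800,560),interpolation=2))
E
```

```text
(no output)
```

View pics/tips5.png

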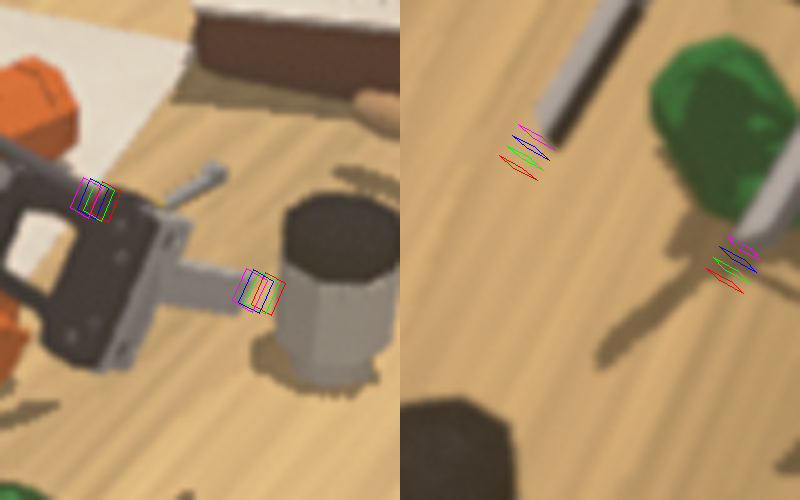

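View pics/tw.png

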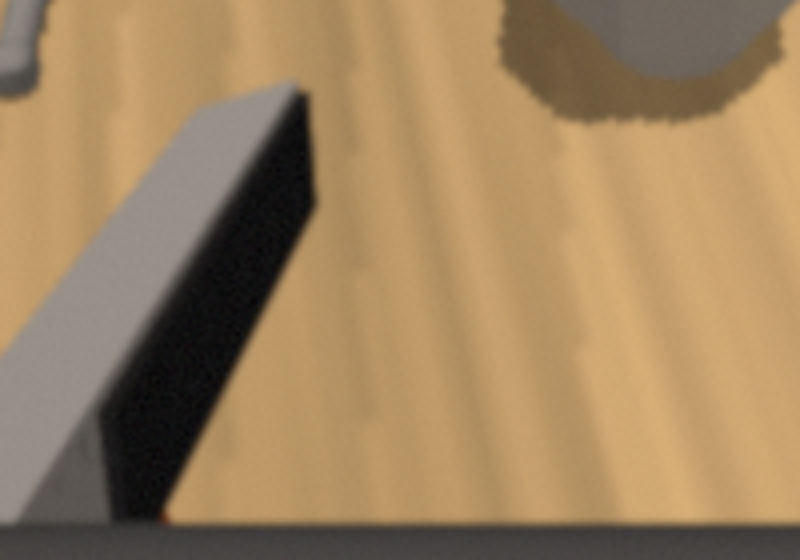

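All three cameras show the visible fingertips ending about 28 mm behind the reported TCP. So the jaws only caught the lid's top edge, and the jar tilted with the right finger riding on the lid. I'll lift off while opening so it can rock back upright.

Request:
move_arm --pt "-1.5 0 0 0 0 0 1" --pt "-2.5 0 0 0 0 0 1" --pt "-3 0 0 0 0 0 1" --pt "-3 0 0 0 0 0 1" --pt "-3 0 0 0 0 0 1" --pt "0 0 0 0 0 0 1" --pt "0 0 0 0 0 0 1" --pt "0 0 0 0 0 0 1"

```text
t: 15.0
position: [560.7, 260.4, 184.7]
orientation: [1.422, 1.053, -1.425]
force: [0.3, 0.1, -0.1]
width: 0.96
```

```bash
cat > look.py <<'E'
from h import *
import sys
k=sys.argv[1];c=[float(x) for x in sys.argv[2:5]]
p,R,o=now();print(o["t"],p,o["joint_pos"],o["force"],o["width"]);print(R)
np.savez(f"w{k}.npz",p=p,o=o["orientation"])
A=[];B=[]
for n in["wrist","scene","side"]:
  im=env.camera(n)[:,:,::-1];cv2.imwrite(f"pics/{n}{k}.png",im)
  u,v=proj(cam(n,o),c)[0].astype(int);print(n,u,v)
  h=60 if n=="wrist" else 45
  im=cv2.copyMakeBorder(im,100,100,100,100,cv2.BORDER_CONSTANT)
  u+=100;v+=100
  A.append(cv2.resize(im[v-h:v+h,u-h:u+h],(400,400),interpolation=2) if n!="wrist" else cv2.resize(im,(400,300)))
  if n=="wrist":A[-1]=cv2.resize(im[100:580,100:740],(400,300)); B=cv2.resize(im[v-h:v+h,u-h*4//3:u+h*4//3],(400,300),interpolation=2)
top=np.hstack([A[0],B]);bot=np.hstack([cv2.resize(A[1],(400,300)),cv2.resize(A[2],(400,300))])
cv2.imwrite(f"pics/look{k}.png",np.vstack([top,bot]))
E
python3 look.py 7 560 262 70
```

```text
15.0 [560.655 260.427 184.678] [ 0.252  0.164  1.631 -0.001  1.348  0.549] [ 0.291  0.139 -0.148] 0.9602245848121289
[[-0.001  0.957 -0.292]
 [-0.002 -0.292 -0.957]
 [-1.    -0.     0.002]]
wrist 317 227
scene 379 199
side 260 334
```

View pics/look7.png

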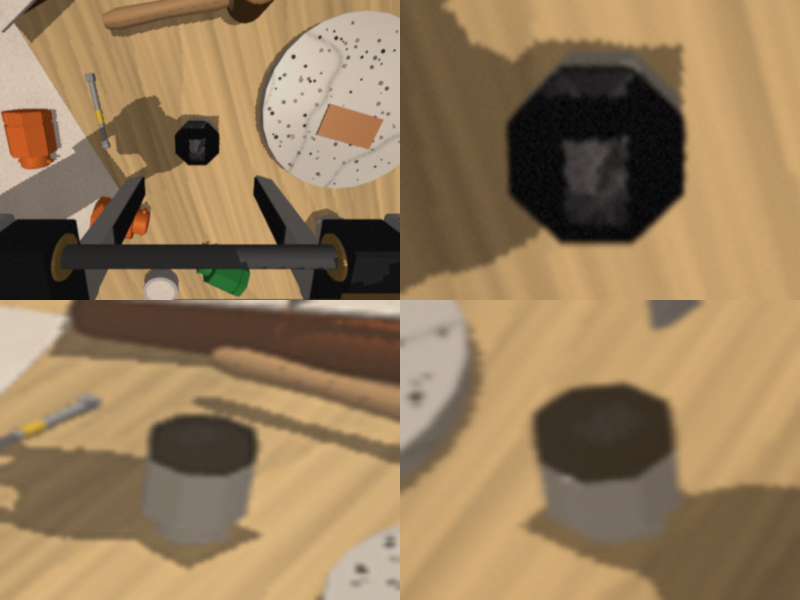

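The jar has rocked back upright and nothing else moved. Now I'll fit the lid octagon for its exact pose.

```bash
python3 - <<'E'
from h import *
d=np.load("w7.npz");o=dict(position=d["p"],orientation=d["o"]);C=cam("wrist",o);R=Ro.from_rotvec(d["o"]).as_matrix()
im=cv2.imread("pics/wrist7.png");c=im[165:280,260:375]
cv2.imwrite("pics/w7c.png",cv2.resize(cv2.convertScaleAbs(c,alpha=2.5),(600,600),interpolation=2))
E
```

```text
(no output)
```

View pics/w7c.png

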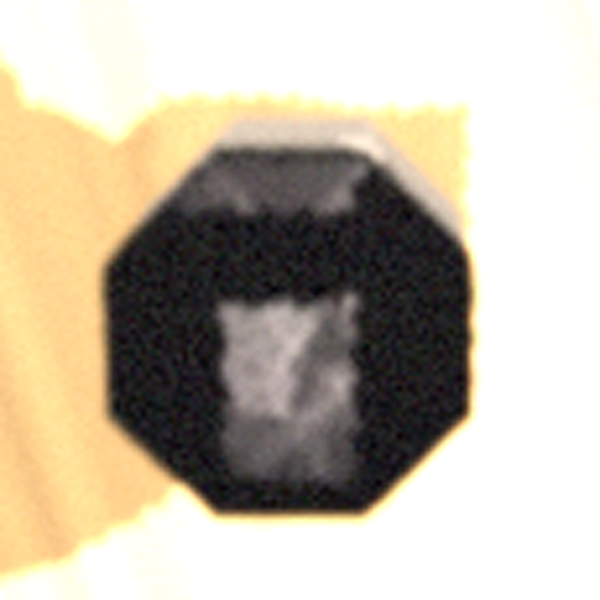

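```bash
python3 - <<'E'
from h import *
d=np.load("w7.npz");o=dict(position=d["p"],orientation=d["o"]);C=cam("wrist",o);R=Ro.from_rotvec(d["o"]).as_matrix()
X=lambda u,v:onz(C,260+u*115/600,165+v*115/600,90)
for q in[(288,347),(106,345),(470,345),(290,515),(290,179),(218,515),(362,515)]: print(q,X(*q),(R.T@(X(*q)-d["p"]))[1:])
# expected tip pos in wrist
E
```

```text
(288, 347) [558.789 263.651  90.   ] [-2.715 -2.701]
(106, 345) [530.857 272.484  90.   ] [-32.009  -3.007]
(470, 345) [586.912 255.454  90.   ] [26.576 -3.06 ]
(290, 515) [550.701 236.151  90.   ] [-2.434 25.962]
(290, 179) [567.085 289.633  90.   ] [ -2.354 -29.973]
(218, 515) [539.326 239.606  90.   ] [-14.322  25.974]
(362, 515) [562.075 232.696  90.   ] [ 9.453 25.951]
```

Request:
move_arm --pt "3 -0.25 -0.2 0 0 0 1" --pt "3.5 0 0 0 0 0 1" --pt "3.5 0 0 0 0 0 1" --pt "3 0 0 0 0 0 1" --pt "2 0 0 0 0 0 1" --pt "1 0 0 0 0 0 1" --pt "0.25 0 0 0 0 0 1" --pt "0 0 0 0 0 0 1"

```text
t: 15.95
position: [560.6, 263.4, 24.5]
orientation: [1.425, 1.052, -1.422]
force: [-0.0, -1.2, 0.1]
width: 0.996
```

```bash
python3 look.py 8 560 262 60
```

```text
15.95 [560.628 263.425  24.461] [ 0.257  0.345  1.729 -0.001  1.065  0.554] [-0.02  -1.178  0.118] 0.9964539086588091
[[ 0.003  0.957 -0.291]
 [-0.001 -0.291 -0.957]
 [-1.     0.003 -0.   ]]
wrist 318 303
scene 378 202
side 260 337
```

View pics/look8.png

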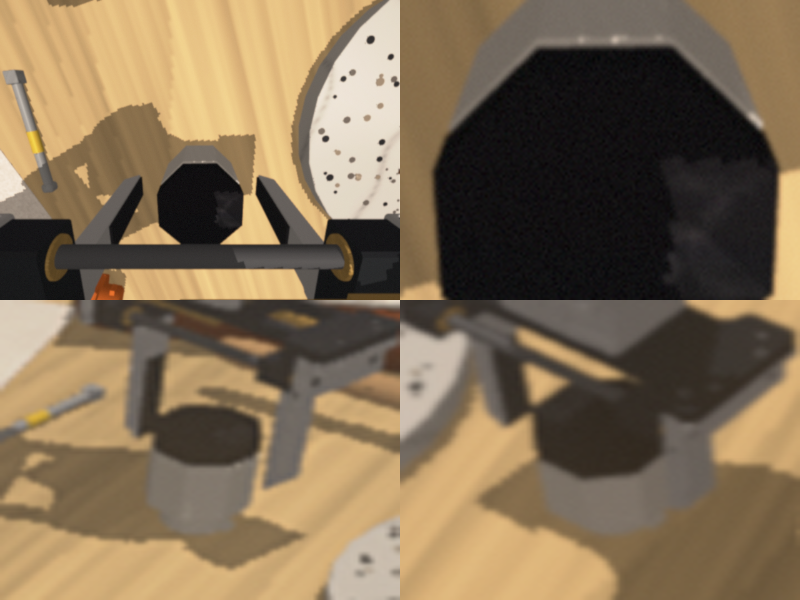

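The fingers straddle the jar well, with their tips beside the middle of the body. Closing.

Request:
move_arm --pt "0 0 0 0 0 0 -1" --pt "0 0 0 0 0 0 -1" --pt "0 0 0 0 0 0 -1" --pt "0 0 0 0 0 0 -1" --pt "0 0 0 0 0 0 -1" --pt "0 0 0 0 0 0 -1" --pt "0 0 0 0 0 0 -1" --squeeze 30

```text
t: 16.8
position: [560.5, 263.3, 24.3]
orientation: [1.425, 1.052, -1.422]
force: [0.7, -0.1, 0.2]
width: 0.635
```

Request:
move_arm --pt "-0.5 0 0 0 0 0 -1" --pt "-1 0 0 0 0 0 -1" --pt "-3.5 0 0 0 0 0 -1" --pt "-4 0 0 0 0 0 -1" --pt "-4 0 0 0 0 0 -1" --pt "-3 0 0 0 0 0 -1" --pt "0 0 0 0 0 0 -1" --pt "0 0 0 0 0 0 -1"

```text
t: 17.6
position: [559.6, 263.4, 183.7]
orientation: [1.424, 1.052, -1.422]
force: [-1.0, -1.1, -4.1]
width: 0.634
```

```bash
python3 look.py 9 560 262 190; python3 - <<'E'
from h import *
p,R,o=now();print(p,o["width"],o["force"])
r=np.array(plan(p,R,[491.5,-183.3,175],tool([0,0,-1],[1,0,0]),n=14));print(np.round(r,2).tolist())
E
```

```text
17.6 [559.578 263.361 183.717] [ 0.257  0.163  1.634 -0.001  1.343  0.554] [-0.955 -1.105 -4.13 ] 0.6344488742981161
[[ 0.002  0.957 -0.292]
 [-0.001 -0.292 -0.957]
 [-1.     0.002  0.   ]]
wrist 319 281
scene 384 156
side 255 292
[558.23  262.962 181.041] 0.6331396719538466 [-0.617  0.017 -2.475]
[[0.05, 0.47, 3.19, -1.21, 0.01, 0.01], [0.05, 0.41, 3.2, -1.21, 0.01, 0.01], [0.05, 0.34, 3.21, -1.21, 0.01, 0.01], [0.05, 0.27, 3.21, -1.21, 0.01, 0.01], [0.05, 0.2, 3.22, -1.21, 0.01, 0.01], [0.05, 0.13, 3.22, -1.21, 0.01, 0.01], [0.05, 0.07, 3.22, -1.21, 0.01, 0.01], [0.05, -0.0, 3.22, -1.21, 0.01, 0.01], [0.05, -0.07, 3.22, -1.21, 0.01, 0.01], [0.05, -0.14, 3.22, -1.21, 0.01, 0.01], [0.05, -0.21, 3.22, -1.21, 0.01, 0.01], [0.04, -0.27, 3.21, -1.21, 0.01, 0.01], [0.04, -0.34, 3.2, -1.21, 0.01, 0.01], [0.04, -0.41, 3.2, -1.21, 0.01, 0.01]]
```

View pics/look9.png

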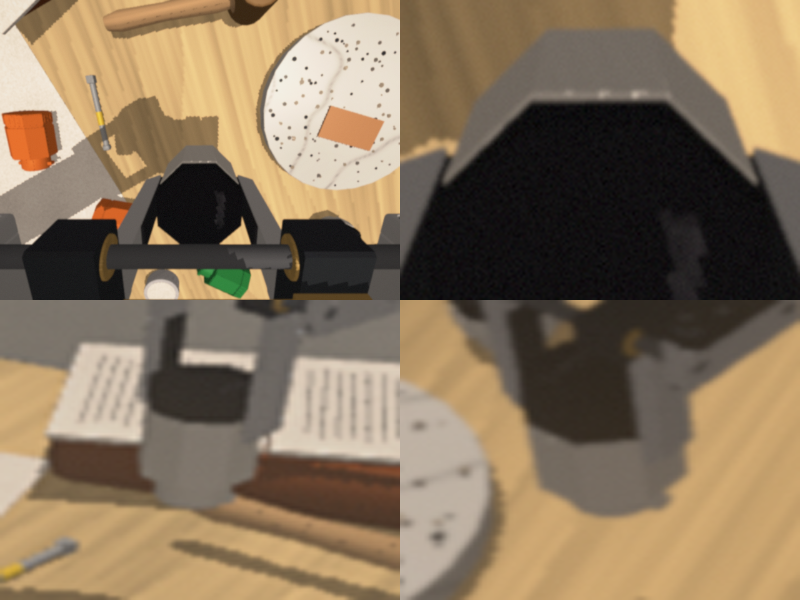

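Held firmly at 60 mm with no slip. The foot is 24.3 mm below the reported TCP. Moving over the tower, lugs along world x.

Request:
move_arm --pt "0.05 0.47 3.19 -1.21 0 0 -1" --pt "0.05 0.41 3.2 -1.21 0 0 -1" --pt "0.05 0.34 3.21 -1.21 0 0 -1" --pt "0.05 0.27 3.21 -1.21 0 0 -1" --pt "0.05 0.2 3.22 -1.21 0 0 -1" --pt "0.05 0.13 3.22 -1.21 0 0 -1" --pt "0.05 0.07 3.22 -1.21 0 0 -1" --pt "0.05 0 3.22 -1.21 0 0 -1" --pt "0.05 -0.07 3.22 -1.21 0 0 -1" --pt "0.05 -0.14 3.22 -1.21 0 0 -1" --pt "0.05 -0.21 3.22 -1.21 0 0 -1" --pt "0.04 -0.27 3.21 -1.21 0 0 -1" --pt "0.04 -0.34 3.2 -1.21 0 0 -1" --pt "0.04 -0.41 3.2 -1.21 0 0 -1" --pt "0 0 0 0 0 0 -1" --pt "0 0 0 0 0 0 -1"

```text
t: 19.35
position: [492.2, -182.5, 175.9]
orientation: [1.212, 1.21, -1.21]
force: [-0.4, -0.3, -3.3]
width: 0.637
```

```bash
python3 look.py 10 491.5 -183.3 120; python3 - <<'E'
from h import *
p,R,o=now();print(p,o["width"],o["force"]);print("tool y ang",np.degrees(np.arctan2(R[1,1],R[0,1])))
E
```

```text
19.35 [ 492.205 -182.544  175.862] [-0.572 -0.052  1.873  0.001  1.322 -0.571] [-0.401 -0.276 -3.286] 0.6374313791910972
[[-0.     1.    -0.002]
 [ 0.002 -0.002 -1.   ]
 [-1.    -0.    -0.002]]
wrist 317 249
scene 248 276
side 358 193
[ 492.952 -181.657  176.823] 0.640486850247623 [ 0.353 -0.352 -2.299]
tool y ang 0.05409223337587676
```

View pics/look10.png

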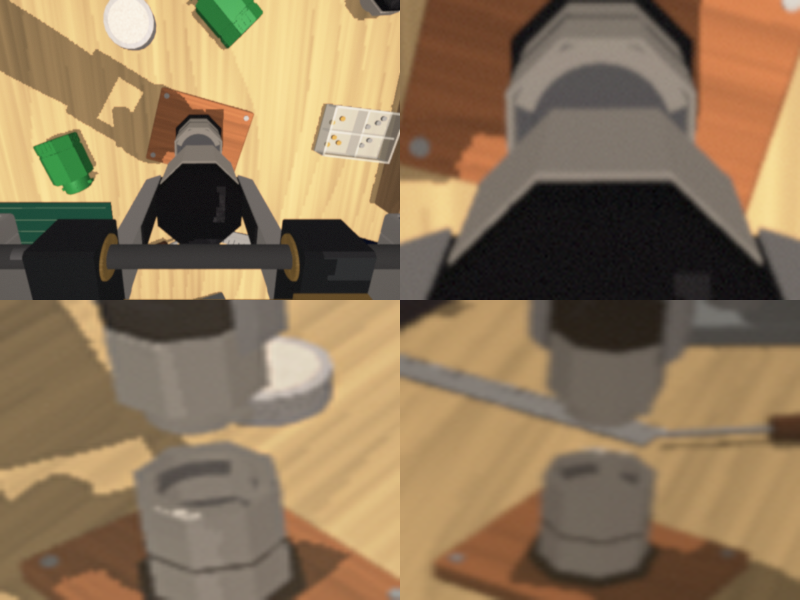

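```bash
python3 - <<'E'
from h import *
A=[]
for n in["scene","side"]:
  C=cam(n);im=cv2.imread(f"pics/{n}10.png")
  u,v=proj(C,[491.5,-183.3,120])[0].astype(int);s=6
  cr=cv2.resize(im[v-50:v+50,u-33:u+33],None,fx=s,fy=s,interpolation=2)
  L=lambda P:((proj(C,P)-[u-33,v-50])*s).astype(int).reshape(-1,1,2)
  cv2.polylines(cr,[L([[491.5,-183.3,z] for z in(18,100,240)])],False,(0,0,255),1)
  a=np.radians(np.arange(22.5,383,45));oc=lambda z:[[491.5+32.5*np.cos(t),-183.3+32.5*np.sin(t),z] for t in a]
  cv2.polylines(cr,[L(oc(100))],True,(0,255,0),1)
  cv2.polylines(cr,[L(oc(152+22))],True,(255,0,0),1);cv2.polylines(cr,[L(oc(152+73))],True,(255,255,0),1)
  A.append(cr)
o=np.hstack(A);print(o.shape);cv2.imwrite("pics/al10.png",o)
E
```

```text
(600, 792, 3)
```

View pics/al10.png

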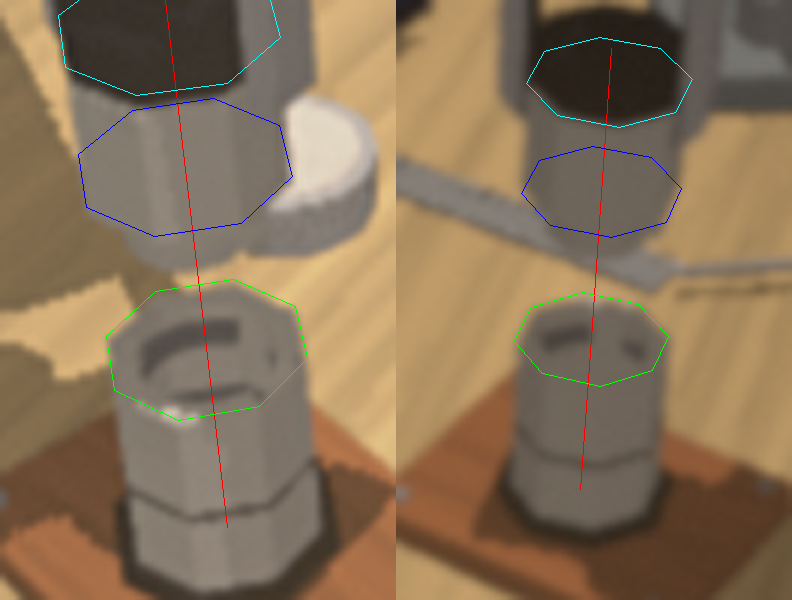

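Request:
move_arm --pt "2 0 0 0 0 0 -1" --pt "1.8 0 0 0 0 0 -1" --pt "1 0 0 0 0 0 -1" --pt "0 0 0 0 0 0 -1" --pt "0 0 0 0 0 0 -1"

```text
t: 20.0
position: [493.7, -182.6, 130.1]
orientation: [1.209, 1.207, -1.207]
force: [0.0, 0.8, -3.2]
width: 0.635
```

```bash
python3 - <<'E'
from h import *
A=[];p,R,o=now();print(o["t"],p,o["force"],o["width"])
for n in["scene","side"]:
  C=cam(n);im=env.camera(n)[:,:,::-1]
  u,v=proj(C,[491.5,-183.3,110])[0].astype(int);s=8
  A.append(cv2.resize(im[v-37:v+37,u-25:u+25],None,fx=s,fy=s,interpolation=2))
cv2.imwrite("pics/al11.png",np.hstack(A))
E
```

```text
20.0 [ 493.669 -182.628  130.085] [ 0.005  0.775 -3.152] 0.6350739477919679
```

View pics/al11.png

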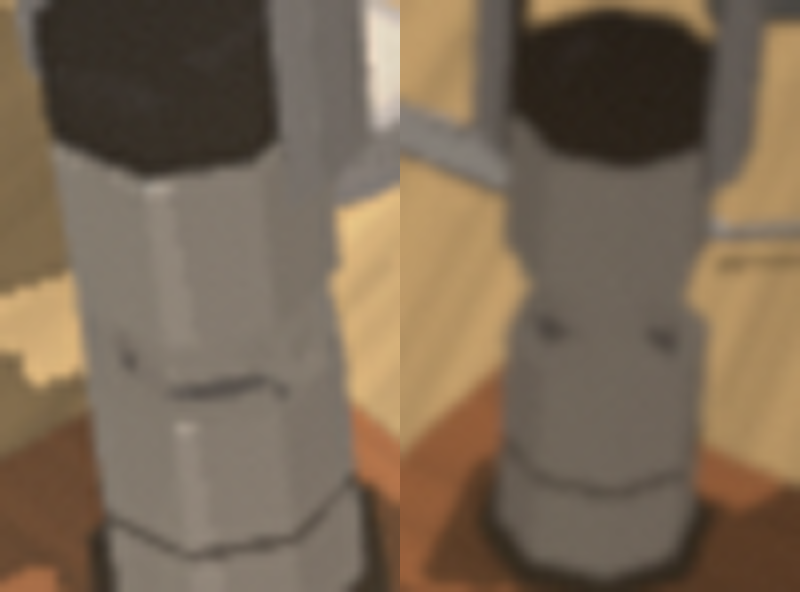

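Nearly aligned, with the jar about 1 mm too far in +x. I'll correct that and feel downward.

Request:
move_arm --pt "0.3 -0.1 0 0 0 0 -1" --pt "0.3 0 0 0 0 0 -1" --pt "0.2 0 0 0 0 0 -1" --pt "0 0 0 0 0 0 -1"

```text
t: 20.5
position: [492.7, -183.1, 123.3]
orientation: [1.21, 1.206, -1.208]
force: [-3.5, 1.8, 6.1]
width: 0.637
```

Request:
move_arm --pt "0.15 0 0 0 0 0 -1" --pt "0.15 0 0 0 0 0 -1" --pt "0 0 0 0 0 0 -1"

```text
t: 20.8
position: [493.0, -183.3, 122.9]
orientation: [1.21, 1.206, -1.208]
force: [-9.4, 6.2, 19.0]
width: 0.638
```

Contact on the mouth's edge. The lateral force of -9 in x and +6 in y says to shift to -x/+y.

Request:
move_arm --pt "-0.35 0 0 0 0 0 -1" --pt "0 -0.15 -0.1 0 0 0 -1" --pt "0.2 0 0 0 0 0 -1" --pt "0.2 0 0 0 0 0 -1" --pt "0 0 0 0 0 0 -1"

```text
t: 21.3
position: [490.4, -181.2, 116.9]
orientation: [1.211, 1.209, -1.208]
force: [0.6, 1.9, -2.0]
width: 0.632
```

Request:
move_arm --pt "0.1 0 0 0 0 0 -1" --pt "0 0 0 0 0 0 -1"

```text
t: 21.5
position: [490.4, -181.3, 116.3]
orientation: [1.211, 1.209, -1.208]
force: [1.5, 2.6, -2.9]
width: 0.637
```

The foot is already below the height where the lugs would ride on the rim, so they are in the notches. Continuing gently.

Request:
move_arm --pt "0.15 0 0 0 0 0 -1" --pt "0.15 0 0 0 0 0 -1" --pt "0.15 0 0 0 0 0 -1" --pt "0 0 0 0 0 0 -1"

```text
t: 21.9
position: [490.7, -181.4, 112.3]
orientation: [1.21, 1.208, -1.208]
force: [1.2, 5.3, -1.5]
width: 0.634
```

Request:
move_arm --pt "0.15 0 0 0 0 0 -1" --pt "0.15 0 0 0 0 0 -1" --pt "0 0 0 0 0 0 -1"

```text
t: 22.2
position: [490.7, -181.4, 109.4]
orientation: [1.21, 1.208, -1.208]
force: [0.3, 4.7, -0.3]
width: 0.634
```

Request:
move_arm --pt "0.1 0 -0.05 0 0 0 -1" --pt "0.1 0 0 0 0 0 -1" --pt "0 0 0 0 0 0 -1"

```text
t: 22.5
position: [490.7, -181.3, 107.4]
orientation: [1.21, 1.207, -1.208]
force: [0.1, 4.9, -0.9]
width: 0.634
```

Request:
move_arm --pt "0.1 0 0 0 0 0 -1" --pt "0.05 0 0 0 0 0 -1" --pt "0 0 0 0 0 0 -1"

```text
t: 22.8
position: [490.8, -181.3, 106.2]
orientation: [1.21, 1.207, -1.208]
force: [-0.9, 4.3, 1.3]
width: 0.636
```

On the ledge at 106.2, as expected. Twisting clockwise.

Request:
move_arm --pt "0.05 0 0 4 0 0 -1" --pt "0 0 0 5 0 0 -1" --pt "0 0 0 5 0 0 -1" --pt "0 0 0 5 0 0 -1" --pt "0 0 0 0 0 0 -1"

```text
t: 23.3
position: [491.8, -181.5, 106.3]
orientation: [1.453, 1.029, -1.447]
force: [1.2, 4.3, 1.0]
width: 0.634
```

```bash
cat > st.py <<'E'
from h import *
p,R,o=now();print(o["t"],p,"F",o["force"],"M",o["moment"],"w",o["width"],"ang",np.degrees(np.arctan2(R[1,1],R[0,1])),"tilt",np.degrees(np.arccos(-R[2,0])),o["joint_pos"])
E
python3 st.py
```

```text
23.3 [ 491.795 -181.488  106.255] F [1.249 4.262 0.969] M [ 1.212 -0.186 -0.035] w 0.6342131994459866 ang -19.102868532683647 tilt 0.2744480662284602 [-0.571  0.019  1.936  0.002  1.181 -0.238]
```

Request:
move_arm --pt "0 0 0 5.5 0 0 -1" --pt "0 0 0 5.5 0 0 -1" --pt "0 0 0 5.5 0 0 -1" --pt "0 0 0 5.5 0 0 -1" --pt "0 0 0 5.5 0 0 -1" --pt "0 0 0 5.5 0 0 -1" --pt "0 0 0 0 0 0 -1"

```text
t: 24.0
position: [492.8, -182.2, 106.4]
orientation: [1.845, 0.626, -1.833]
force: [4.8, 3.5, -0.7]
width: 0.639
```

```bash
python3 st.py
```

```text
24.0 [ 492.756 -182.248  106.366] F [ 4.831  3.505 -0.68 ] M [ 0.775 -0.818 -0.02 ] w 0.6390112295485237 ang -52.117344948830215 tilt 0.4482461577721208 [-0.571  0.02   1.936  0.002  1.178  0.338]
```

Request:
move_arm --pt "0 0 -0.1 5.5 0 0 -1" --pt "0 0 0 5.5 0 0 -1" --pt "0 0 0 5.5 0 0 -1" --pt "0 0 0 5.5 0 0 -1" --pt "0 0 0 5.5 0 0 -1" --pt "0 0 0 4 0 0 -1" --pt "0.05 0 0 0 0 0 -1"

```text
t: 24.7
position: [493.1, -182.7, 106.1]
orientation: [2.167, 0.117, -2.154]
force: [2.6, -0.3, 0.7]
width: 0.631
```

```bash
python3 st.py
```

```text
24.7 [ 493.133 -182.693  106.091] F [ 2.627 -0.27   0.741] M [-0.186 -0.676  0.029] w 0.6312905953973914 ang -83.49675053325045 tilt 0.45338989705612043 [-0.57   0.022  1.934 -0.001  1.178  0.887]
```

Request:
move_arm --pt "0.05 0 0 2 0 0 -1" --pt "0.05 0 0 2 0 0 -1" --pt "0.05 0 0 1 0 0 -1" --pt "0 0 0 0 0 0 -1"

```text
t: 25.1
position: [493.1, -182.8, 104.7]
orientation: [2.212, 0.024, -2.198]
force: [4.0, -3.5, -0.7]
width: 0.634
```

```bash
python3 st.py
```

```text
25.1 [ 493.109 -182.813  104.679] F [ 3.963 -3.498 -0.732] M [-0.872 -0.965  0.011] w 0.6342647461694421 ang -88.44218673278004 tilt 0.46353392960128054 [-0.57   0.023  1.935 -0.001  1.175  0.974]
```

Sinking into the pockets (106.1 to 104.7). Continuing down to the rim.

Request:
move_arm --pt "0.08 0 0 0.5 0 0 -1" --pt "0.08 0 0 0.5 0 0 -1" --pt "0 0 0 0 0 0 -1"

```text
t: 25.4
position: [493.2, -182.7, 103.2]
orientation: [2.221, 0.005, -2.207]
force: [3.9, -5.0, -0.6]
width: 0.637
```

Request:
move_arm --pt "0.07 0 0 0 0 0 -1" --pt "0.07 0 0 0 0 0 -1" --pt "0 0 0 0 0 0 -1"

```text
t: 25.7
position: [493.4, -182.7, 102.4]
orientation: [2.222, 0.005, -2.207]
force: [4.3, -3.0, 4.4]
width: 0.639
```

```bash
python3 st.py
```

```text
25.7 [ 493.419 -182.654  102.431] F [ 4.265 -3.042  4.423] M [-0.735 -0.84   0.081] w 0.6393944346046275 ang -89.45458023027359 tilt 0.4645790741352381 [-0.57   0.027  1.937 -0.     1.17   0.991]
```

Home at 102.4, where 102.3 was expected, with contact force rising. I'll check with images before letting go.

```bash
cat > al.py <<'E'
from h import *
import sys
A=[]
for n in["scene","side"]:
  C=cam(n);im=env.camera(n)[:,:,::-1]
  u,v=proj(C,[491.5,-183.3,110])[0].astype(int);s=8
  A.append(cv2.resize(im[v-37:v+37,u-25:u+25],None,fx=s,fy=s,interpolation=2))
cv2.imwrite(f"pics/al{sys.argv[1]}.png",np.hstack(A))
E
python3 al.py 12; python3 st.py
```

```text
25.8 [ 493.401 -182.626  102.392] F [ 4.449 -3.236  4.672] M [-0.762 -0.876  0.048] w 0.6360169130119671 ang -89.45730419951771 tilt 0.46396677764321725 [-0.57   0.027  1.937 -0.     1.17   0.992]
```

View pics/al12.png

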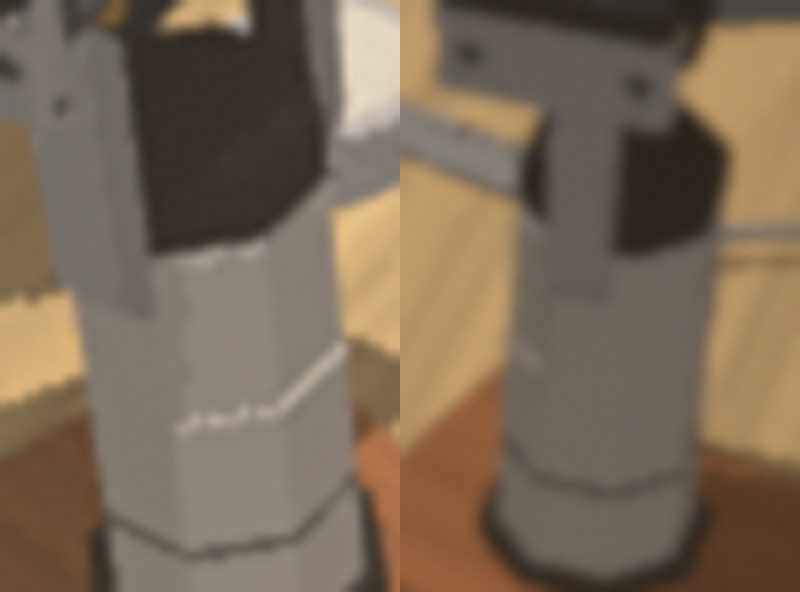

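The jar is flush, its flats lined up with the tower's. Releasing and retreating upward.

Request:
move_arm --pt "0.03 0 0 0 0 0 -1" --pt "0 0 0 0 0 0 1" --pt "0 0 0 0 0 0 1" --pt "0 0 0 0 0 0 1" --pt "0 0 0 0 0 0 1" --pt "0 0 0 0 0 0 1" --pt "0 0 0 0 0 0 1" --pt "-1 0 0 0 0 0 1" --pt "-2.5 0 0 0 0 0 1" --pt "-3.5 0 0 0 0 0 1" --pt "-3.5 0 0 0 0 0 1" --pt "-3.5 0 0 0 0 0 1" --pt "0 0 0 0 0 0 1" --pt "0 0 0 0 0 0 1"

```text
t: 27.2
position: [491.7, -180.9, 241.6]
orientation: [2.221, 0.007, -2.211]
force: [-0.4, -0.7, -0.7]
width: 1.001
```

```bash
python3 al.py 13; python3 st.py; python3 look.py 13 491.5 -183.3 150 >/dev/null
```

```text
27.3 [ 490.631 -180.236  239.047] F [-0.317 -0.102 -0.755] M [-0.02  -0.008 -0.002] w 1.0004865950278619 ang -89.50660294451153 tilt 0.042863730845217225 [-0.57  -0.107  1.809  0.001  1.44   0.992]
```

View pics/al13.png

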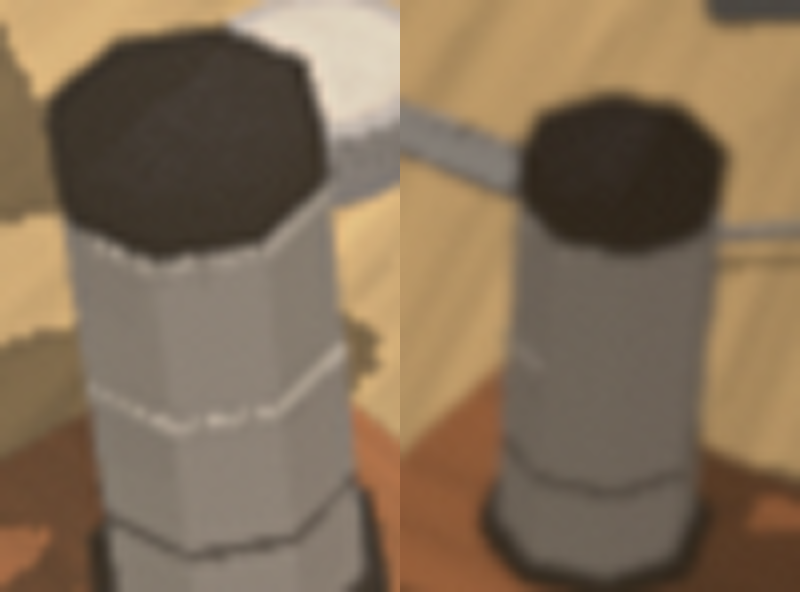

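View pics/wrist13.png

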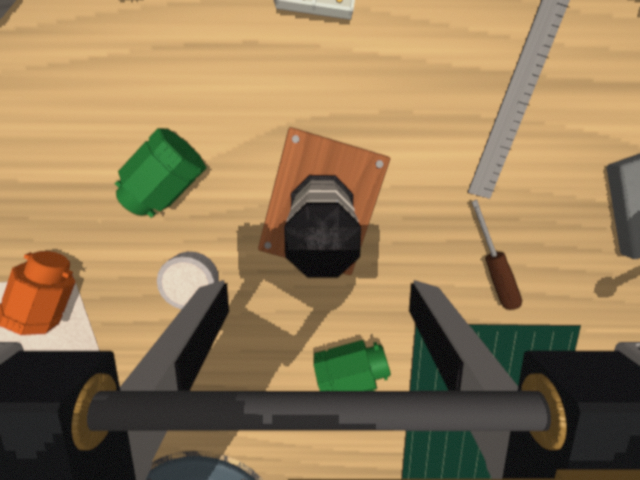

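View pics/side13.png

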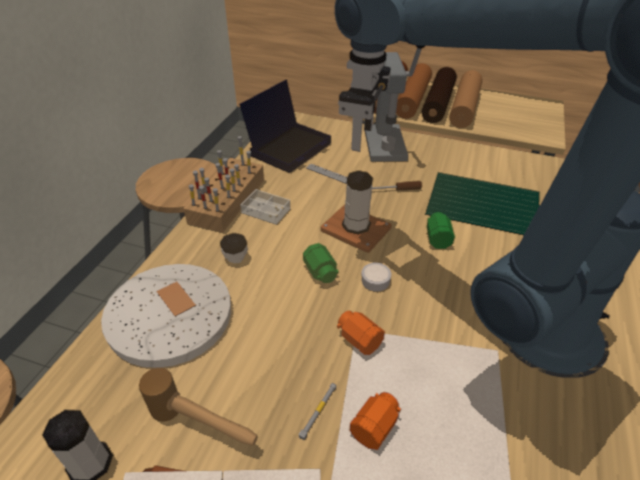

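The lid sits upright with its flats aligned. The seam is a thin even line with no neck showing, and all bystanders look unmoved. Handing in.

```bash
python3 -c "
from plant import env
print(env.close_job()); print(env.observe()['t'])"
```

```text
the job is handed in; nothing more can be done
None
the job is handed in; nothing more can be done
```

The rivet jar is on the tower, turned about 90° clockwise into its pockets and let go; I handed the job in at about 27.5 s. No verdict was reported.

- **Upending:** I stood the white jar with the black lid upright on the bench and let go of it. The jar stood by itself in all three views.
- **Failed first grasp:** My first top grasp caught only the lid's upper edge and tilted the jar. The visible fingertips end about 28 mm behind the reported TCP. I lifted off, the jar rocked back upright, and I took it again lower at its full 60 mm width.
- **Fitting:** I felt for the mouth, corrected sideways by the measured forces, and the lugs dropped through the notches onto the ledge. After the twist the jar sank into the pockets.
- **Last checks:** The reported TCP height at home was 102.4 mm, where 102.3 mm was expected. The pictures show the seam as a thin even line, the flats in line with the tower's, and the jar upright with the gripper clear above it. The other things on the bench look unmoved.
- **Disagreements:** The camera estimates of the tower centre differed by about 3 mm, and the position readings scatter by about 1 mm. I did not measure the final centring on its own; it rests on the fit in the mouth and the pictures.

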